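# Tip the hull tin out, sort the hulls into the drawer

### The arm

A 7-joint arm with a two-finger parallel gripper is mounted at the origin on the work surface. World frame = base frame: x ahead of the robot, y to its left, z up, the work surface at z = 0. Lengths are in m, angles in rad, forces in N, time in s.
With the tool pointing down it reaches from about 0.35 to 0.9 m from the base axis. Payload 7.2 kg.
Tool frame: the origin (TCP) lies on the centre line of the jaws, within the pads' length; the fingertips stand 25 mm ahead of it and the grasp point (between the pads) lies 6 mm ahead of it (ctrl.nose_length is the z of the fingertips in the tool frame, in m); z points along the fingers, x is the direction in which the jaws open and shut, and the axes are right-handed (so a half turn about z gives the same grasp; the last joint's range is limited). The gripper opens to 88 mm and grips with 3 to 60 N. Pads are 20 mm wide; open, the fingers measure 115 mm over their backs; the gripper's body (75 mm by 178 mm) begins 61 mm behind the grasp point.
Start: joints at [1.232, 0.411, -0.013, 1.596, 0.006, 1.134, -0.082], TCP at [0.167, -0.602, 0.248] pointing down, gripper open.
Joint ranges: [-2.95, 2.95], [-0.29, 1.99], [-1.47, 1.44], [0.14, 2.54], [-1.03, 4.17], [0.13, 1.85], [-2.86, 2.86]. Speed limits (rad/s): [2.39, 2.39, 3.01, 3.01, 3.14, 3.14, 3.14].

### API

Orientations are given as a unit quaternion [w, x, y, z].
In Python, from plant import readout, imaging, ticket, ctrl gives the robot as it stands.
- The arm moves only by the tool arm_command, never from a script. Its argument "steps" is a list that holds one entry, the list of rows, each a list of 5 numbers: the shift along the tool's x, y, z in units of 40 mm (1.0 is 40 mm), then the turn about the tool's z in units of 10 degrees (1.0 is 10 degrees), then the finger opening in mm, from 0 to 87.8. A call has 1 to 12 rows; each row is the pose to reach, as a shift and turn from the pose commanded when the call began, along the tool's axes at that moment; what a row does not reach only later rows make up. A row lasts 1/8 s, in which the tool goes at most 62.5 mm and 10.7 degrees, less where a joint would pass 70% of its speed; a pose out of reach is approached as far as the arm can. A call with a gripper value outside its range is refused whole. The fingers move at their own pace and stop on an object; "squeeze" is the grip in N (left out, the last holds). Time passes only in rows, so rows that repeat a pose let the fingers close. It gives the time, the measured TCP pose, the force and the opening at its end, in the units of the state.
- readout.get_obs(): the state, without advancing time (a new reading comes with each control period).
- imaging.get_image(name): name is "side" or "top"; returns a dict with "color" (420x560x3 uint8, red, green, blue), "intrinsics" (3x3 intrinsics, pixels), "cam_to_world" (4x4, takes a point from camera to world coordinates). Camera axes: x right, y up, looking along -z (the intrinsics and any distortion apply to the point x, -y, -z); pixel columns grow to the right and rows downward; lengths in m; the calibration is good to about 2 mm. A picture is of the moment at which its call begins. There is no depth.
- ticket.job_done(): hands the job in, once; it reports no verdict.
The state is a dict: "clock": time; "joint_positions": joint angles; "joint_vel": joint speeds; "joint_efforts": joint torques, N m; "tool_pos": TCP position; "eef_rot": TCP orientation; "contact_force": force on the tool from outside, world axes, zero at the start; "moment": the same for the moment, N m; "gripper_width": finger opening in m.
Only numpy, scipy, OpenCV 4.12 (cv2) and the standard library are available. Lean on these libraries where they do the work, as an engineer would, in place of code of your own. Each camera call takes 0.05 s, during which the arm holds its last target.

### The job

The flap-ended tin on the cork mat holds a mixed lot of cedar (light) and walnut (dark) ship's hulls, and the drawer stands half open: tip the tin over the grey felt tray, only far enough for its flap to swing open, never anywhere near on end, until every hull has slid out and all of them lie on the tray, and stand the empty tin back upright in the middle of its cork mat with its flap shut. Lay each hull flat, none on top of another, in the drawer bay that already holds a hull of the same wood, pulling the drawer out as far as you need, and then push the drawer, with all hulls in it, fully shut. Do not disturb the bottle, the brass wheel, the pliers or the clay sea base.

Things in the scene. Friction and masses are not known exactly. Their poses are not given: they have to be found in the camera images.
- tin_mid (a point): blue flap-ended tin with clear top, 194 long, 60 wide, 36 high, about 0.28 kg empty; sides not slippery, may be gripped. The point is its centre (18 above its underside, 97 from either end); x along its length away from its mouth (-x end), y across its width, z up. Inside, hulls lie flat along it, in one layer, two side by side, three end to end
- tin_mouth (a point): middle of the lower lip of the tin's mouth, on the inside floor at the -x end, 3 mm above the tin's underside; axes as the tin's. The whole 55 x 30 mm end is open behind the brass flap; all other sides are closed. The tin's floor is polished: hulls start to slide at 10 to 15 degrees of tip. Walls 2.5 mm
- flap (a joint): brass flap over the tin's mouth, a 56 x 32 mm plate of 30 g hinged freely along the top edge of the mouth; angle in rad, 0 shut, grows as its lower edge swings outward (up to 1.7). It hangs by its weight: shut while the tin is level, and swinging open as the mouth end is tipped down
- tray: fixed sorting tray lined with grey felt, 250 (x) x 220 (y) outside; felt 4 mm above the desk, 234 x 204 clear inside, rim 8 mm wide with its top 12 mm above the desk (8 mm above the felt). Origin: centre of its underside at desk height; x and y along its sides
- mat: fixed cork mat, 225 x 110 x 3 mm, on which the tin stands at the start and belongs. Origin: centre of its underside at desk height; x along its 225 side
- chest: fixed low mahogany drawer case, 210 deep (x), 376 wide (y), 61 high, with one shallow drawer that slides out of its front (-x) side on wooden runners. Origin: centre of its underside at desk height; its front lies 105 mm towards -x (the shut drawer's front board stands 12 mm proud of it). The underside of its top is 49 mm above the desk
- drawer (a joint): travel of the drawer, in m: 0 fully shut, 0.16 fully out; about half out at the start. Sliding it takes 2 to 5 N and it stays where it is left. Its front board is 12 thick, 340 wide, from 13 to 47 mm above the desk; sides, back and divider reach 43 mm above the desk or a little less
- drawer_handle (a point): middle of the drawer's brass bar handle: a level bar 100 long (along the chest's y) and 11 thick, 35 mm in front of the drawer front and 32 mm above the desk; it moves with the drawer
- bay_left (a point): centre of the floor of the drawer's left (chest's +y) bay; floor 18 mm above the desk, 175 long (x, front to back) and 159 wide (y) inside, a 6 mm board between it and the right bay. Axes as the chest's. A hull of one kind already lies across it (length along y), its middle 20 to 46 mm behind the bay's front end. With the drawer fully out, the front 160 mm of the bay are clear of the chest's top
- bay_right (a point): centre of the floor of the drawer's right bay (on the chest's -y side), same size as the left one; one hull of the other kind already lies across it
- cedar_s_mid (a point): cedar (light orange-brown) bluff-bowed ship's hull blank, a solid block 60 long, 22 wide and 18 high, 20 g: square stern at its -x end, rounded bow (full-width half circle) at its +x end, three dark mast dots on deck. The point is its centre; x along its length, y across, z up through the deck. This one already lies in one of the drawer's bays
- walnut_s_mid (a point): walnut (very dark brown) bluff-bowed ship's hull blank, a solid block 60 long, 22 wide and 18 high, 20 g: square stern at its -x end, rounded bow (full-width half circle) at its +x end, three dark mast dots on deck. The point is its centre; x along its length, y across, z up through the deck. This one already lies in the other bay
- cedar_a_mid (a point): cedar (light orange-brown) bluff-bowed ship's hull blank, a solid block 60 long, 22 wide and 18 high, 20 g: square stern at its -x end, rounded bow (full-width half circle) at its +x end, three dark mast dots on deck. The point is its centre; x along its length, y across, z up through the deck. In the tin at the start, or absent
- cedar_b_mid (a point): cedar (light orange-brown) bluff-bowed ship's hull blank, a solid block 60 long, 22 wide and 18 high, 20 g: square stern at its -x end, rounded bow (full-width half circle) at its +x end, three dark mast dots on deck. The point is its centre; x along its length, y across, z up through the deck. In the tin at the start, or absent
- cedar_c_mid (a point): cedar (light orange-brown) bluff-bowed ship's hull blank, a solid block 60 long, 22 wide and 18 high, 20 g: square stern at its -x end, rounded bow (full-width half circle) at its +x end, three dark mast dots on deck. The point is its centre; x along its length, y across, z up through the deck. In the tin at the start, or absent
- walnut_a_mid (a point): walnut (very dark brown) bluff-bowed ship's hull blank, a solid block 60 long, 22 wide and 18 high, 20 g: square stern at its -x end, rounded bow (full-width half circle) at its +x end, three dark mast dots on deck. The point is its centre; x along its length, y across, z up through the deck. In the tin at the start, or absent
- walnut_b_mid (a point): walnut (very dark brown) bluff-bowed ship's hull blank, a solid block 60 long, 22 wide and 18 high, 20 g: square stern at its -x end, rounded bow (full-width half circle) at its +x end, three dark mast dots on deck. The point is its centre; x along its length, y across, z up through the deck. In the tin at the start, or absent
- walnut_c_mid (a point): walnut (very dark brown) bluff-bowed ship's hull blank, a solid block 60 long, 22 wide and 18 high, 20 g: square stern at its -x end, rounded bow (full-width half circle) at its +x end, three dark mast dots on deck. The point is its centre; x along its length, y across, z up through the deck. In the tin at the start, or absent
- bottle: bystander: clear bulbous bottle lying along y on a wooden cradle, 100 mm in diameter, 220 long, 114 high, neck to +y. Origin: under the middle of its belly, at desk height
- wheel: bystander: brass miniature ship's wheel lying flat, 120 across its spokes, 12 high. Origin: centre of its underside
- pliers: bystander: long-nosed pliers with red handles lying flat, about 180 long, 12 high. Origin: on the desk under its middle; the nose points to +x
- seabase: bystander: painted sea base of hardened grey clay, 55 x 130 x 16 mm. Origin: centre of its underside
There are look-alikes about, which are no part of the job. Leave any green look-alike of the part that bears cedar_s_mid alone.

How it is judged:
On the way, in this order (a step that is already met when the one before it is completed fails the run):
1. the tin is tipped mouth down over the felt tray and its flap has swung open (angle between tin_mid's own z axis and vertical above 0.15 rad and value of joint flap above 0.1 rad and horizontal distance between tin_mouth and tray below 0.17 m), for 0.1 s.
2. every hull that was in the tin lies on the felt tray, out of the tin (x of cedar_a_mid in the frame of tray between -0.125 and 0.125 m and y of cedar_a_mid in the frame of tray between -0.11 and 0.11 m and z of cedar_a_mid in the frame of tray between 0.004 and 0.04 m and (x of cedar_a_mid in the frame of tin_mid below -0.105 m or x of cedar_a_mid in the frame of tin_mid above 0.105 m or y of cedar_a_mid in the frame of tin_mid below -0.04 m or y of cedar_a_mid in the frame of tin_mid above 0.04 m or z of cedar_a_mid in the frame of tin_mid above 0.03 m or z of cedar_a_mid in the frame of tin_mid below -0.03 m) and x of cedar_b_mid in the frame of tray between -0.125 and 0.125 m and y of cedar_b_mid in the frame of tray between -0.11 and 0.11 m and z of cedar_b_mid in the frame of tray between 0.004 and 0.04 m and (x of cedar_b_mid in the frame of tin_mid below -0.105 m or x of cedar_b_mid in the frame of tin_mid above 0.105 m or y of cedar_b_mid in the frame of tin_mid below -0.04 m or y of cedar_b_mid in the frame of tin_mid above 0.04 m or z of cedar_b_mid in the frame of tin_mid above 0.03 m or z of cedar_b_mid in the frame of tin_mid below -0.03 m) and x of cedar_c_mid in the frame of tray between -0.125 and 0.125 m and y of cedar_c_mid in the frame of tray between -0.11 and 0.11 m and z of cedar_c_mid in the frame of tray between 0.004 and 0.04 m and (x of cedar_c_mid in the frame of tin_mid below -0.105 m or x of cedar_c_mid in the frame of tin_mid above 0.105 m or y of cedar_c_mid in the frame of tin_mid below -0.04 m or y of cedar_c_mid in the frame of tin_mid above 0.04 m or z of cedar_c_mid in the frame of tin_mid above 0.03 m or z of cedar_c_mid in the frame of tin_mid below -0.03 m) and x of walnut_a_mid in the frame of tray between -0.125 and 0.125 m and y of walnut_a_mid in the frame of tray between -0.11 and 0.11 m and z of walnut_a_mid in the frame of tray between 0.004 and 0.04 m and (x of walnut_a_mid in the frame of tin_mid below -0.105 m or x of walnut_a_mid in the frame of tin_mid above 0.105 m or y of walnut_a_mid in the frame of tin_mid below -0.04 m or y of walnut_a_mid in the frame of tin_mid above 0.04 m or z of walnut_a_mid in the frame of tin_mid above 0.03 m or z of walnut_a_mid in the frame of tin_mid below -0.03 m) and x of walnut_b_mid in the frame of tray between -0.125 and 0.125 m and y of walnut_b_mid in the frame of tray between -0.11 and 0.11 m and z of walnut_b_mid in the frame of tray between 0.004 and 0.04 m and (x of walnut_b_mid in the frame of tin_mid below -0.105 m or x of walnut_b_mid in the frame of tin_mid above 0.105 m or y of walnut_b_mid in the frame of tin_mid below -0.04 m or y of walnut_b_mid in the frame of tin_mid above 0.04 m or z of walnut_b_mid in the frame of tin_mid above 0.03 m or z of walnut_b_mid in the frame of tin_mid below -0.03 m) and x of walnut_c_mid in the frame of tray between -0.125 and 0.125 m and y of walnut_c_mid in the frame of tray between -0.11 and 0.11 m and z of walnut_c_mid in the frame of tray between 0.004 and 0.04 m and (x of walnut_c_mid in the frame of tin_mid below -0.105 m or x of walnut_c_mid in the frame of tin_mid above 0.105 m or y of walnut_c_mid in the frame of tin_mid below -0.04 m or y of walnut_c_mid in the frame of tin_mid above 0.04 m or z of walnut_c_mid in the frame of tin_mid above 0.03 m or z of walnut_c_mid in the frame of tin_mid below -0.03 m)), for 0.2 s.
At the end, for the whole second after the job is handed in: Every hull lies flat (centre under 17 mm above the bay floor) in the bay holding the sample of its wood; the samples are in different bays; drawer shut to 6 mm; tin level on the mat, centre within 40 mm of the mat's centre, flap shut to 0.1 rad; all at rest ((((x of cedar_a_mid in the frame of bay_left between -0.0875 and 0.0875 m and y of cedar_a_mid in the frame of bay_left between -0.0795 and 0.0795 m and z of cedar_a_mid in the frame of bay_left between 0 and 0.017 m) and (x of cedar_s_mid in the frame of bay_left between -0.0875 and 0.0875 m and y of cedar_s_mid in the frame of bay_left between -0.0795 and 0.0795 m and z of cedar_s_mid in the frame of bay_left between 0 and 0.017 m)) or ((x of cedar_a_mid in the frame of bay_right between -0.0875 and 0.0875 m and y of cedar_a_mid in the frame of bay_right between -0.0795 and 0.0795 m and z of cedar_a_mid in the frame of bay_right between 0 and 0.017 m) and (x of cedar_s_mid in the frame of bay_right between -0.0875 and 0.0875 m and y of cedar_s_mid in the frame of bay_right between -0.0795 and 0.0795 m and z of cedar_s_mid in the frame of bay_right between 0 and 0.017 m))) and (((x of cedar_b_mid in the frame of bay_left between -0.0875 and 0.0875 m and y of cedar_b_mid in the frame of bay_left between -0.0795 and 0.0795 m and z of cedar_b_mid in the frame of bay_left between 0 and 0.017 m) and (x of cedar_s_mid in the frame of bay_left between -0.0875 and 0.0875 m and y of cedar_s_mid in the frame of bay_left between -0.0795 and 0.0795 m and z of cedar_s_mid in the frame of bay_left between 0 and 0.017 m)) or ((x of cedar_b_mid in the frame of bay_right between -0.0875 and 0.0875 m and y of cedar_b_mid in the frame of bay_right between -0.0795 and 0.0795 m and z of cedar_b_mid in the frame of bay_right between 0 and 0.017 m) and (x of cedar_s_mid in the frame of bay_right between -0.0875 and 0.0875 m and y of cedar_s_mid in the frame of bay_right between -0.0795 and 0.0795 m and z of cedar_s_mid in the frame of bay_right between 0 and 0.017 m))) and (((x of cedar_c_mid in the frame of bay_left between -0.0875 and 0.0875 m and y of cedar_c_mid in the frame of bay_left between -0.0795 and 0.0795 m and z of cedar_c_mid in the frame of bay_left between 0 and 0.017 m) and (x of cedar_s_mid in the frame of bay_left between -0.0875 and 0.0875 m and y of cedar_s_mid in the frame of bay_left between -0.0795 and 0.0795 m and z of cedar_s_mid in the frame of bay_left between 0 and 0.017 m)) or ((x of cedar_c_mid in the frame of bay_right between -0.0875 and 0.0875 m and y of cedar_c_mid in the frame of bay_right between -0.0795 and 0.0795 m and z of cedar_c_mid in the frame of bay_right between 0 and 0.017 m) and (x of cedar_s_mid in the frame of bay_right between -0.0875 and 0.0875 m and y of cedar_s_mid in the frame of bay_right between -0.0795 and 0.0795 m and z of cedar_s_mid in the frame of bay_right between 0 and 0.017 m))) and (((x of walnut_a_mid in the frame of bay_left between -0.0875 and 0.0875 m and y of walnut_a_mid in the frame of bay_left between -0.0795 and 0.0795 m and z of walnut_a_mid in the frame of bay_left between 0 and 0.017 m) and (x of walnut_s_mid in the frame of bay_left between -0.0875 and 0.0875 m and y of walnut_s_mid in the frame of bay_left between -0.0795 and 0.0795 m and z of walnut_s_mid in the frame of bay_left between 0 and 0.017 m)) or ((x of walnut_a_mid in the frame of bay_right between -0.0875 and 0.0875 m and y of walnut_a_mid in the frame of bay_right between -0.0795 and 0.0795 m and z of walnut_a_mid in the frame of bay_right between 0 and 0.017 m) and (x of walnut_s_mid in the frame of bay_right between -0.0875 and 0.0875 m and y of walnut_s_mid in the frame of bay_right between -0.0795 and 0.0795 m and z of walnut_s_mid in the frame of bay_right between 0 and 0.017 m))) and (((x of walnut_b_mid in the frame of bay_left between -0.0875 and 0.0875 m and y of walnut_b_mid in the frame of bay_left between -0.0795 and 0.0795 m and z of walnut_b_mid in the frame of bay_left between 0 and 0.017 m) and (x of walnut_s_mid in the frame of bay_left between -0.0875 and 0.0875 m and y of walnut_s_mid in the frame of bay_left between -0.0795 and 0.0795 m and z of walnut_s_mid in the frame of bay_left between 0 and 0.017 m)) or ((x of walnut_b_mid in the frame of bay_right between -0.0875 and 0.0875 m and y of walnut_b_mid in the frame of bay_right between -0.0795 and 0.0795 m and z of walnut_b_mid in the frame of bay_right between 0 and 0.017 m) and (x of walnut_s_mid in the frame of bay_right between -0.0875 and 0.0875 m and y of walnut_s_mid in the frame of bay_right between -0.0795 and 0.0795 m and z of walnut_s_mid in the frame of bay_right between 0 and 0.017 m))) and (((x of walnut_c_mid in the frame of bay_left between -0.0875 and 0.0875 m and y of walnut_c_mid in the frame of bay_left between -0.0795 and 0.0795 m and z of walnut_c_mid in the frame of bay_left between 0 and 0.017 m) and (x of walnut_s_mid in the frame of bay_left between -0.0875 and 0.0875 m and y of walnut_s_mid in the frame of bay_left between -0.0795 and 0.0795 m and z of walnut_s_mid in the frame of bay_left between 0 and 0.017 m)) or ((x of walnut_c_mid in the frame of bay_right between -0.0875 and 0.0875 m and y of walnut_c_mid in the frame of bay_right between -0.0795 and 0.0795 m and z of walnut_c_mid in the frame of bay_right between 0 and 0.017 m) and (x of walnut_s_mid in the frame of bay_right between -0.0875 and 0.0875 m and y of walnut_s_mid in the frame of bay_right between -0.0795 and 0.0795 m and z of walnut_s_mid in the frame of bay_right between 0 and 0.017 m))) and (((x of cedar_s_mid in the frame of bay_left between -0.0875 and 0.0875 m and y of cedar_s_mid in the frame of bay_left between -0.0795 and 0.0795 m and z of cedar_s_mid in the frame of bay_left between 0 and 0.017 m) and (x of walnut_s_mid in the frame of bay_right between -0.0875 and 0.0875 m and y of walnut_s_mid in the frame of bay_right between -0.0795 and 0.0795 m and z of walnut_s_mid in the frame of bay_right between 0 and 0.017 m)) or ((x of cedar_s_mid in the frame of bay_right between -0.0875 and 0.0875 m and y of cedar_s_mid in the frame of bay_right between -0.0795 and 0.0795 m and z of cedar_s_mid in the frame of bay_right between 0 and 0.017 m) and (x of walnut_s_mid in the frame of bay_left between -0.0875 and 0.0875 m and y of walnut_s_mid in the frame of bay_left between -0.0795 and 0.0795 m and z of walnut_s_mid in the frame of bay_left between 0 and 0.017 m))) and value of joint drawer below 0.006 m and horizontal distance between tin_mid and mat below 0.04 m and angle between tin_mid's own z axis and vertical below 0.06 rad and height (world z) of tin_mid below 0.027 m and value of joint flap below 0.1 rad and linear speed of each of cedar_a, cedar_b, cedar_c, walnut_a, walnut_b, walnut_c, tin below 0.02 m/s); the robot touches nothing.
It fails at once if the tin was tipped past 70 degrees, near on end (angle between tin_mid's own z axis and vertical above 1.22 rad).
It fails at once if a bystander (bottle, wheel, pliers, sea base) was pushed more than 3 cm (distance of any of bottle, wheel, pliers, seabase from where it was at the start of the episode above 0.03 m).
Of cedar_a, cedar_b, cedar_c, walnut_a, walnut_b, walnut_c only 4 to 6 are there at a start; the rules pass over those that are not, and their reading is None.
At some moment in a run one of tin, cedar_a, cedar_b, cedar_c, walnut_a, walnut_b, walnut_c may be knocked a few centimetres aside while the robot is not near it.
It also fails if it takes over 210 s, if anything falls off the work surface, if the arm or the gripper's body presses on something with over 40 N, if the wrist force passes 120 N, or if a joint passes its speed limit or range.

## Working session

There is one attempt and no reset: what is moved stays moved. The work goes in short steps, Python scripts to look and compute and a tool call to move; the robot and the scene stay as the last step left them, time stands still between calls to the robot, and variables do not carry over. Pictures are saved under pics/ and viewed, and the job is handed in when it is done.

Besides the shell and the picture viewer there is one more tool, called after "Request:" by a JSON object that holds its "method" and its "body", one argument or row to a line. arm_command: Moves the arm, as the interface text tells. Its arguments: {"type":"object","properties":{"steps":{"type":"array","items":{"type":"array","items":{"type":"array","items":{"type":"number"}}}},"squeeze":{"type":"number"}},"required":["steps"]}

```bash
ls; mkdir -p pics
python3 - <<'E'
from plant import readout, imaging, ticket, ctrl
import cv2
o=readout.get_obs(); print({k:(o[k]) for k in o}); print(ctrl.nose_length)
for n in ("side","top"):
    r=imaging.get_image(n); print(n,r["intrinsics"],r["cam_to_world"],[k for k in r])
    cv2.imwrite(f"pics/{n}0.png",r["color"][:,:,::-1])
E
```

```text
pics
{'clock': 0.0, 'joint_positions': array([ 1.23181617,  0.41191571, -0.01274134,  1.59703588,  0.00560468,
        1.13430205, -0.08221213]), 'joint_vel': array([ 0.0007018 ,  0.00159297,  0.00176052,  0.0018969 , -0.00018994,
        0.00051759,  0.00083792]), 'joint_efforts': array([-2.71904628e-05, -5.87952483e+01,  6.41896594e-01, -2.91071999e+01,
       -5.37832640e-02,  1.83368206e-02,  1.50777614e-04]), 'tool_pos': array([ 0.16702902, -0.60178263,  0.24680239]), 'eef_rot': array([-4.47817628e-04,  7.96091146e-01, -6.05176194e-01, -6.78139337e-04]), 'contact_force': array([ 1.28528168, -0.46236038, -0.59664059]), 'moment': array([ 0.01350494, -0.01261011, -0.0254627 ]), 'gripper_width': 0.0879355532525269}
0.025
side [[462.75234026   0.         269.28567681]
 [  0.         462.75234026 210.46481387]
 [  0.           0.           1.        ]] [[-0.80144955  0.39707814 -0.44722205 -0.18021497]
 [-0.59770203 -0.50583978  0.6219955   0.98885498]
 [ 0.02075811  0.76580354  0.64273948  1.07524253]
 [ 0.          0.          0.          1.        ]] ['color', 'intrinsics', 'cam_to_world']
top [[541.66479643   0.         282.63790532]
 [  0.         541.66479643 204.87552844]
 [  0.           0.           1.        ]] [[ 2.03699663e-02  9.96217517e-01 -8.44732151e-02  4.06821880e-01]
 [-9.99791437e-01  2.01733068e-02 -3.18108194e-03  3.01628439e-02]
 [-1.46494546e-03  8.45203957e-02  9.96420673e-01  1.64177084e+00]
 [ 0.00000000e+00  0.00000000e+00  0.00000000e+00  1.00000000e+00]] ['color', 'intrinsics', 'cam_to_world']
```

View pics/top0.png

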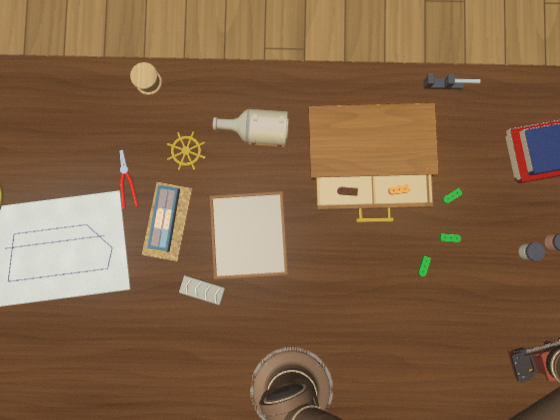

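View pics/side0.png

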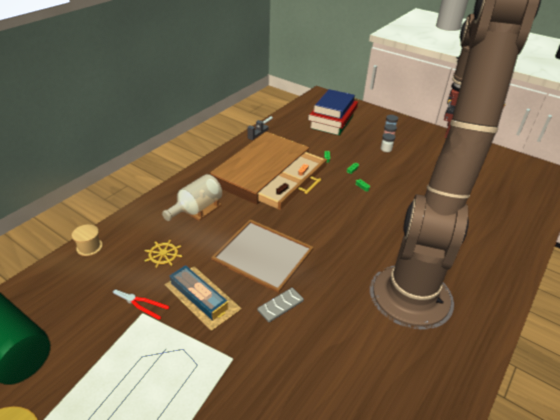

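Next I'll zoom in on the tin, the drawer and the look-alikes.

Run:
```python
import cv2
t=cv2.imread("pics/top0.png"); s=cv2.imread("pics/side0.png")
a=cv2.resize(t[175:270,130:230],(600,570),interpolation=cv2.INTER_CUBIC); cv2.imwrite("pics/c1.png",a)
a=cv2.resize(s[255:335,155:250],(700,590),interpolation=cv2.INTER_CUBIC); cv2.imwrite("pics/c2.png",a)
a=cv2.resize(t[95:285,300:480],(568,600),interpolation=cv2.INTER_CUBIC); cv2.imwrite("pics/c3.png",a)
```

```text
(no output)
```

View pics/c1.png

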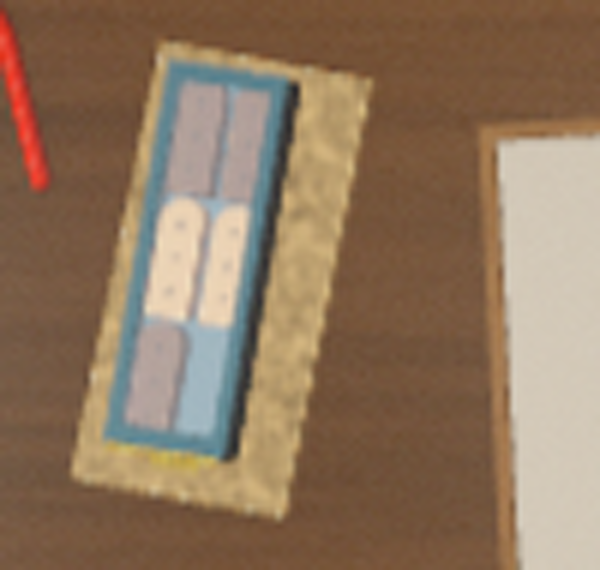

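View pics/c2.png

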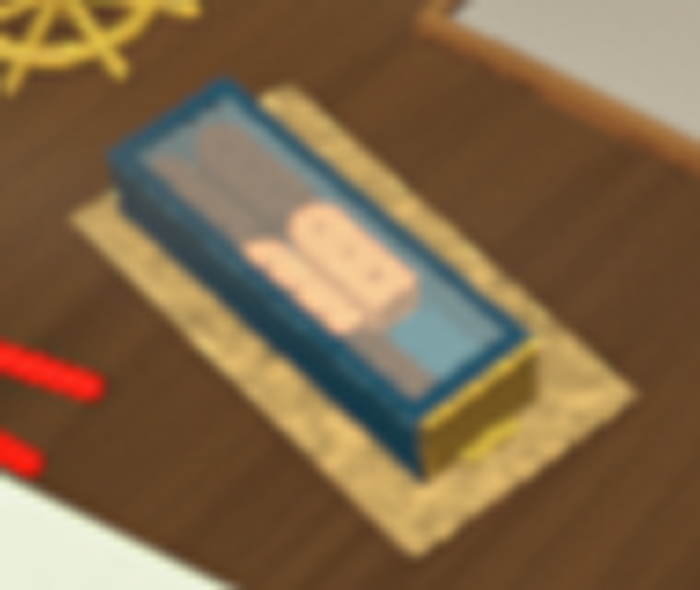

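View pics/c3.png

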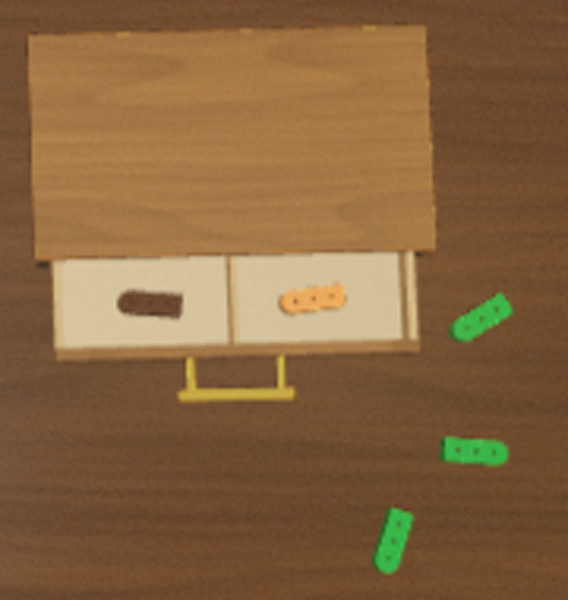

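Top view: the tin on the mat spans about (147,248) to (180,186). Its brass flap is at the bottom (robot) end, near (157,252). Inside are 3 walnut and 2 cedar hulls. The left bay holds walnut (347,190) and the right bay holds cedar (399,189). The possible mix-ups are the green look-alikes at (453,196), (451,238) and (425,266), which I'll leave alone, and the two bay samples. Now I'll measure.

```bash
cat > h.py <<'E'
from plant import readout, imaging, ticket, ctrl
import cv2, numpy as np
from scipy.spatial.transform import Rotation as R
np.set_printoptions(precision=3,suppress=True)
def grab(n,save=None):
    r=imaging.get_image(n)
    if save: cv2.imwrite(f"pics/{save}.png",r["color"][:,:,::-1])
    return r
def ray(r,uv,z):
    K=r["intrinsics"];T=r["cam_to_world"]
    uv=np.atleast_2d(np.array(uv,float))
    d=np.c_[(uv[:,0]-K[0,2])/K[0,0],-(uv[:,1]-K[1,2])/K[1,1],-np.ones(len(uv))]@T[:3,:3].T
    o=T[:3,3]; s=(z-o[2])/d[:,2]
    return o+d*s[:,None]
def proj(r,P):
    K=r["intrinsics"];T=r["cam_to_world"]
    p=(np.atleast_2d(P)-T[:3,3])@T[:3,:3]
    return np.c_[K[0,0]*p[:,0]/-p[:,2]+K[0,2],K[1,1]*-p[:,1]/-p[:,2]+K[1,2]]
def hsv(r): return cv2.cvtColor(r["color"],cv2.COLOR_RGB2HSV)
def blobs(m,amin=30):
    c,_=cv2.findContours(m.astype(np.uint8),cv2.RETR_EXTERNAL,cv2.CHAIN_APPROX_NONE)
    return sorted([x[:,0,:] for x in c if cv2.contourArea(x)>amin],key=lambda x:-cv2.contourArea(x.astype(np.int32)))
def rect(P): # P Nx3 world pts -> centre, long axis angle deg, sizes
    (c,s,a)=cv2.minAreaRect((P[:,:2]*1000).astype(np.float32))
    if s[0]<s[1]: s=(s[1],s[0]); a+=90
    return np.array(c)/1000,((a+90)%180)-90,np.array(s)
def state():
    o=readout.get_obs(); q=o["eef_rot"]; M=R.from_quat([q[1],q[2],q[3],q[0]]).as_matrix()
    return o,M
def go(*tg):
    """targets (x,y,z,jawangle deg or None) -> row units from current pose"""
    o,M=state()
    p=o["tool_pos"]; a0=np.degrees(np.arctan2(M[1,0],M[0,0]))
    print("t",round(o["clock"],2),"tcp",p,"jaw",round(a0,1),"w",round(o["gripper_width"]*1000,1),"F",o["contact_force"], "q7",o["joint_positions"][[0,6]])
    for t in tg:
        d=M.T@(np.array(t[:3])-p)/.04
        if t[3] is None: tz=0
        else:
            tz=-(((t[3]-a0)+90)%180-90)/10  # turn about tool z (pointing down)
        print(np.round(d,2),"turn",round(tz,2))
E
python3 - <<'E'
from h import *
r=grab("top"); H=hsv(r); h,s,v=[H[:,:,i].astype(int) for i in range(3)]
roi=np.zeros(h.shape,bool); roi[170:270,135:200]=1
cork=(h>15)&(h<28)&(s>80)&(v>110)&roi
blue=(h>90)&(h<115)&(s>60)&roi
print("px cork",cork.sum(),"blue",blue.sum())
b=blobs(cork|blue); print("mat",rect(ray(r,b[0],.003)))
b=blobs(blue); print("tin",rect(ray(r,b[0],.039)))
roi=np.zeros(h.shape,bool); roi[185:285,205:292]=1
felt=(s<45)&(v>150)&roi
b=blobs(felt); print("felt",rect(ray(r,b[0],.004)))
# chest top corners
print(ray(r,[(309,105),(435,103),(438,177),(310,178)],.061))
print("handle",ray(r,[(357.5,219),(393,219)],.032))
print("bystanders wheel,bottle,sea,pliers",ray(r,[(186,151),(265,128),(202,290),(128,180)],.01))
go()
E
```

```text
px cork 1253 blue 289
mat (array([0.49 , 0.386]), -9.676719665527344, array([227.731, 112.517]))
tin (array([0.498, 0.391]), -7.5492706298828125, array([187.514,  58.234]))
felt (array([0.454, 0.138]), 4.722721099853516, array([232.146, 202.062]))
[[ 0.841 -0.037  0.061]
 [ 0.854 -0.412  0.061]
 [ 0.632 -0.42   0.061]
 [ 0.622 -0.044  0.061]]
handle [[ 0.506 -0.188  0.032]
 [ 0.508 -0.294  0.032]]
bystanders wheel,bottle,sea,pliers [[0.704 0.333 0.01 ]
 [0.78  0.094 0.01 ]
 [0.285 0.271 0.01 ]
 [0.611 0.506 0.01 ]]
t 0.15 tcp [ 0.167 -0.602  0.247] jaw -74.5 w 87.7 F [ 0.496 -0.529 -0.076] q7 [ 1.232 -0.082]
```

Run:
```python
from h import *
r=grab("top"); 
c=np.array([(165,62),(290,80),(228,458),(104,440)])/6+[130,175]
P=ray(r,c,.039); print(P, P.mean(0)); print(np.linalg.norm(P-np.roll(P,-1,0),axis=1))
s=grab("side")
c=np.array([(228,80),(545,335),(420,408),(108,160)])/[700/95,590/80]+[155,255]
P=ray(s,c,.039); print(P,P.mean(0)); print(np.linalg.norm(P-np.roll(P,-1,0),axis=1))
m=P.mean(0)
d=P[0]-P[1]; print(np.degrees(np.arctan2(d[1],d[0])))
```

```text
[[0.594 0.409 0.039]
 [0.586 0.347 0.039]
 [0.398 0.37  0.039]
 [0.406 0.432 0.039]] [0.496 0.39  0.039]
[0.063 0.189 0.062 0.189]
[[0.584 0.352 0.039]
 [0.394 0.373 0.039]
 [0.409 0.428 0.039]
 [0.591 0.413 0.039]] [0.494 0.391 0.039]
[0.19  0.057 0.182 0.061]
-6.386098075047888
```

Run:
```python
from h import *
go((.42,-.2,.25,-97),(.45,.1,.25,-97))
```

```text
t 0.25 tcp [ 0.167 -0.602  0.247] jaw -74.5 w 87.7 F [-0.395  0.656 -0.011] q7 [ 1.232 -0.082]
[-7.99 -8.78 -0.06] turn 2.25
[-15.02 -11.51  -0.06] turn 2.25
```

Request:
{"method": "arm_command", "body": {
  "steps": [
    [[-8,-8.8,0,2.25,87],[-8,-8.8,0,2.25,87],[-8,-8.8,0,2.25,87],[-8,-8.8,0,2.25,87],[-8,-8.8,0,2.25,87],[-8,-8.8,0,2.25,87],[-8,-8.8,0,2.25,87],[-8,-8.8,0,2.25,87],[-15,-11.5,0,2.25,87],[-15,-11.5,0,2.25,87],[-15,-11.5,0,2.25,87],[-15,-11.5,0,2.25,87]]
  ]
}}

```text
clock: 1.75
tool_pos: [0.445, 0.0509, 0.248]
eef_rot: [0.0, -0.663, 0.749, -0.0]
contact_force: [0.8, -0.0, 0.3]
gripper_width: 0.0872
```

Run:
```python
from h import *
go((.495,.39,.12,-97),(.495,.39,.034,-97))
```

```text
t 1.75 tcp [0.445 0.051 0.248] jaw -97.0 w 87.2 F [ 0.799 -0.027  0.281] q7 [ 0.2   -1.987]
[-8.57 -0.2   3.2 ] turn -0.0
[-8.57 -0.2   5.35] turn -0.0
```

Request:
{"method": "arm_command", "body": {
  "steps": [
    [[-4,-0.1,0,-9,87],[-8.5,-0.2,0,-18,87],[-8.5,-0.2,0,-18,87],[-8.5,-0.2,0,-18,87],[-8.5,-0.2,0,-18,87],[-8.5,-0.2,0,-18,87],[-8.5,-0.2,0,-18,87],[-8.5,-0.2,0,-18,87],[-8.5,-0.2,0,-18,87],[-8.5,-0.2,0,-18,87],[-8.5,-0.2,0,-18,87],[-8.5,-0.2,0,-18,87]]
  ]
}}

```text
clock: 3.25
tool_pos: [0.4944, 0.3854, 0.2475]
eef_rot: [0.0, 0.961, 0.278, -0.0]
contact_force: [-0.0, -1.1, 0.3]
gripper_width: 0.0869
```

Run:
```python
from h import *
go((.495,.39,.12,-97),(.495,.39,.034,-97))
```

```text
t 3.25 tcp [0.494 0.385 0.247] jaw 32.3 w 86.9 F [-0.039 -1.074  0.28 ] q7 [-0.094 -0.59 ]
[ 0.08 -0.09  3.19] turn -5.07
[ 0.08 -0.09  5.34] turn -5.07
```

Request:
{"method": "arm_command", "body": {
  "steps": [
    [[0.1,-0.1,0.5,-5.1,87],[0.1,-0.1,1,-5.1,87],[0.1,-0.1,2,-5.1,87],[0.1,-0.1,2.5,-5.1,87],[0.1,-0.1,3,-5.1,87],[0.1,-0.1,3,-5.1,87],[0.1,-0.1,3.2,-5.1,87],[0.1,-0.1,3.2,-5.1,87]]
  ]
}}

```text
clock: 4.25
tool_pos: [0.4957, 0.3911, 0.1198]
eef_rot: [0.0, 0.75, 0.661, 0.0]
contact_force: [-0.3, 0.2, -0.1]
gripper_width: 0.0867
```

Run:
```python
from h import *
go((.495,.39,.034,-97))
a=grab("top","t1");b=grab("side","s1")
x=cv2.resize(a["color"][150:280,110:240,::-1],(390,390),interpolation=2)
y=cv2.resize(b["color"][220:350,130:260,::-1],(390,390),interpolation=2)
cv2.imwrite("pics/c4.png",np.hstack([x,y]))
```

```text
t 4.25 tcp [0.496 0.391 0.12 ] jaw 82.8 w 86.7 F [-0.332  0.184 -0.114] q7 [-0.061  0.097]
[-0.03 -0.02  2.15] turn -0.02
```

View pics/c4.png

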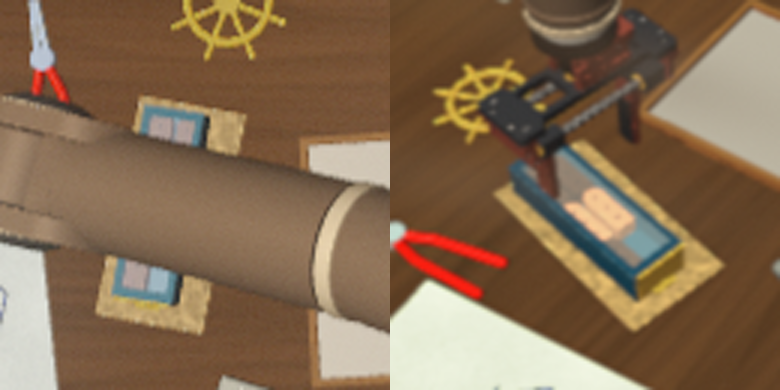

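The gripper straddles the tin in line with it (side crop). I'll descend and grip.

Request:
{"method": "arm_command", "body": {
  "steps": [
    [[0,0,1,0,87],[0,0,1.8,0,87],[0,0,2.15,0,87],[0,0,2.15,0,87],[0,0,2.15,0,50],[0,0,2.15,0,50],[0,0,2.15,0,50],[0,0,2.15,0,50],[0,0,2.15,0,50],[0,0,2.15,0,50]]
  ],
  "squeeze": 40
}}

```text
clock: 5.6
tool_pos: [0.496, 0.3915, 0.0345]
eef_rot: [0.0, 0.749, 0.662, 0.001]
contact_force: [-0.6, -0.1, 5.8]
gripper_width: 0.0597
```

Run:
```python
from h import *
go((.496,.391,.074,None))
```

```text
t 5.6 tcp [0.496 0.392 0.034] jaw 82.9 w 59.7 F [-0.611 -0.092  5.8  ] q7 [-0.102  0.032]
[-0.01  0.   -0.99] turn 0
```

Gripped at 59.7 mm. I'll lift slowly and check that the tin stays level.

Request:
{"method": "arm_command", "body": {
  "steps": [
    [[0,0,-0.3,0,50],[0,0,-0.6,0,50],[0,0,-1,0,50],[0,0,-1.4,0,50],[0,0,-1.5,0,50]]
  ],
  "squeeze": 50
}}

```text
clock: 6.22
tool_pos: [0.496, 0.3916, 0.0954]
eef_rot: [0.0, 0.749, 0.662, 0.001]
contact_force: [-0.4, -0.3, -3.3]
gripper_width: 0.0596
```

Run:
```python
from h import *
go((.462,.147,.095,139))
b=grab("side","s2")
cv2.imwrite("pics/c5.png",cv2.resize(b["color"][200:350,110:270,::-1],(640,600),interpolation=2))
```

```text
t 6.22 tcp [0.496 0.392 0.095] jaw 82.9 w 59.6 F [-0.413 -0.275 -3.278] q7 [-0.072  0.079]
[-6.17 -0.09  0.  ] turn -5.61
```

View pics/c5.png

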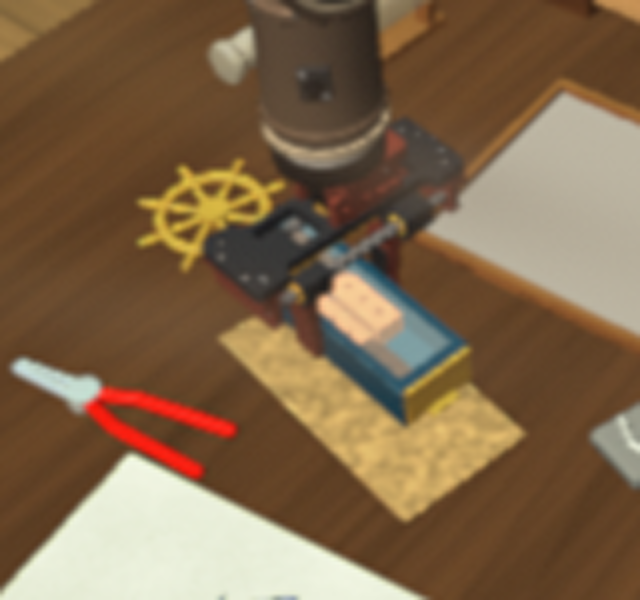

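Request:
{"method": "arm_command", "body": {
  "steps": [
    [[-0.3,0,0,-0.2,50],[-0.8,0,0,-0.6,50],[-1.4,0,0,-1.2,50],[-2.0,0,0,-1.8,50],[-2.6,0,0,-2.4,50],[-3.3,-0.1,0,-3.1,50],[-4,-0.1,0,-3.8,50],[-4.7,-0.1,0,-4.4,50],[-5.3,-0.1,0,-4.9,50],[-5.8,-0.1,0,-5.3,50],[-6.1,-0.1,0,-5.6,50],[-6.15,-0.1,0,-5.6,50]]
  ]
}}

```text
clock: 7.78
tool_pos: [0.4609, 0.1457, 0.093]
eef_rot: [-0.0, 0.351, 0.936, -0.001]
contact_force: [0.9, -0.3, -4.4]
gripper_width: 0.0598
```

Run:
```python
from h import *
go((.462,.147,.038,139))
b=grab("side","s3");a=grab("top","t3")
cv2.imwrite("pics/c6.png",np.hstack([cv2.resize(b["color"][180:330,180:340,::-1],(400,375),interpolation=2),cv2.resize(a["color"][165:295,190:330,::-1],(400,375),interpolation=2)]))
```

```text
t 7.78 tcp [0.461 0.146 0.093] jaw 138.9 w 59.8 F [ 0.938 -0.306 -4.397] q7 [0.542 1.17 ]
[0.   0.04 1.37] turn -0.01
```

View pics/c6.png

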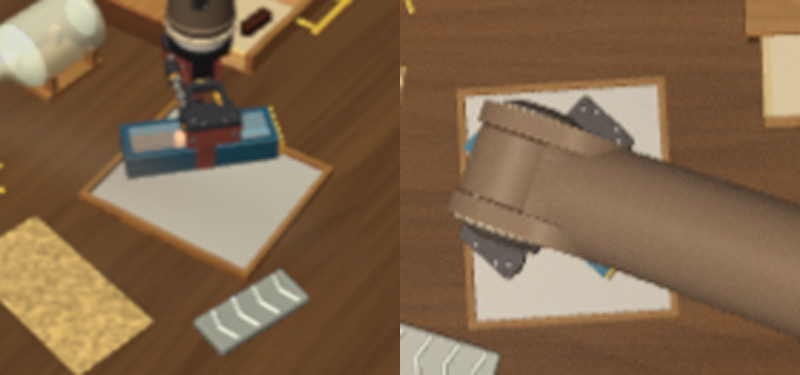

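Request:
{"method": "arm_command", "body": {
  "steps": [
    [[0,0,0.4,0,50],[0,0,0.8,0,50],[0,0,1.1,0,50],[0,0,1.3,0,50],[0,0,1.38,0,50],[0,0,1.4,0,50],[0,0,1.4,0,50]]
  ]
}}

```text
clock: 8.75
tool_pos: [0.4615, 0.1475, 0.0379]
eef_rot: [0.0, 0.351, 0.936, 0.0]
contact_force: [0.1, -0.6, -3.8]
gripper_width: 0.0598
```

Run:
```python
from h import *
go((.462,.147,.036,139))
```

```text
t 8.75 tcp [0.462 0.148 0.038] jaw 138.9 w 59.8 F [ 0.085 -0.561 -3.775] q7 [0.485 1.102]
[-0.02 -0.    0.05] turn -0.01
```

Request:
{"method": "arm_command", "body": {
  "steps": [
    [[0,0,0.05,0,50],[0,0,0.07,0,50],[0,0,0.07,0,87],[0,0,0.07,0,87],[0,0,0.07,0,87],[0,0,0.07,0,87],[0,0,-0.8,0,87],[0,0,-1.3,0,87],[0,0.8,-1.3,0,87],[0,1.55,-1.3,0,87],[0,1.55,-1.3,0,87]]
  ]
}}

```text
clock: 10.12
tool_pos: [0.5029, 0.1958, 0.09]
eef_rot: [0.0, 0.35, 0.937, 0.001]
contact_force: [-0.6, -1.5, 0.6]
gripper_width: 0.087
```

Run:
```python
from h import *
go((.503,.194,.043,139))
b=grab("side","s4");a=grab("top","t4")
cv2.imwrite("pics/c7.png",np.hstack([cv2.resize(b["color"][180:330,180:340,::-1],(400,375),interpolation=2),cv2.resize(a["color"][165:295,190:330,::-1],(400,375),interpolation=2)]))
```

```text
t 10.12 tcp [0.503 0.196 0.09 ] jaw 139.0 w 87.0 F [-0.648 -1.5    0.604] q7 [0.406 1.16 ]
[-0.03 -0.03  1.17] turn -0.0
```

View pics/c7.png

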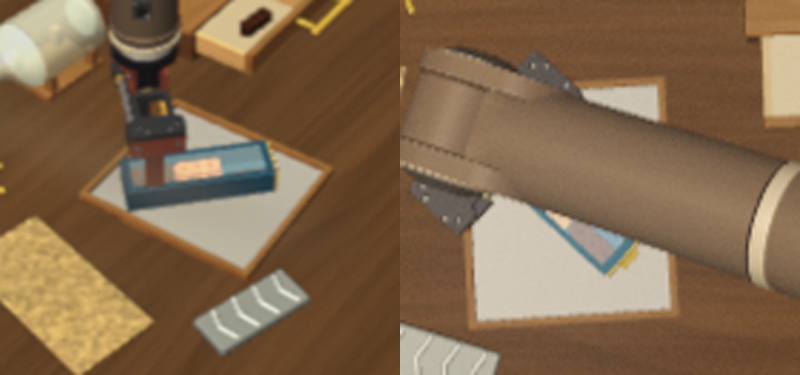

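Request:
{"method": "arm_command", "body": {
  "steps": [
    [[0,0,0.6,0,87],[0,0,1.1,0,87],[0,0,1.17,0,87],[0,0,1.17,0,50],[0,0,1.17,0,50],[0,0,1.17,0,50],[0,0,1.17,0,50],[0,0,1.0,0,50],[0,0,0.8,0,50],[0,0,0.6,0,50],[0,0,0.5,0,50]]
  ],
  "squeeze": 12
}}

```text
clock: 11.6
tool_pos: [0.5023, 0.1943, 0.0703]
eef_rot: [0.0, 0.351, 0.936, 0.0]
contact_force: [-1.4, -1.0, -3.3]
gripper_width: 0.06
```

Run:
```python
from h import *
go()
b=grab("side","s5");a=grab("top","t5")
cv2.imwrite("pics/c8.png",np.hstack([cv2.resize(b["color"][180:330,180:340,::-1],(400,375),interpolation=2),cv2.resize(a["color"][165:295,190:330,::-1],(400,375),interpolation=2)]))
```

```text
t 11.6 tcp [0.502 0.194 0.07 ] jaw 138.9 w 60.0 F [-1.428 -1.039 -3.296] q7 [0.394 1.142]
```

View pics/c8.png

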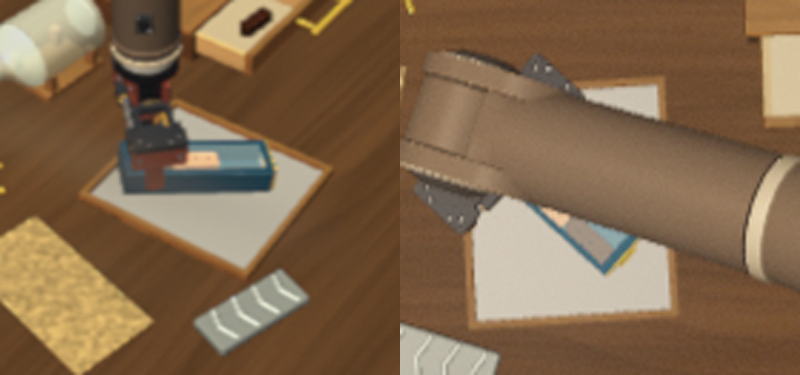

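Request:
{"method": "arm_command", "body": {
  "steps": [
    [[0,0,-0.2,0,50],[0,0,-0.4,0,50],[0,0,-0.6,0,50],[0,0,-0.8,0,50],[0,0,-0.9,0,50],[0,0,-0.9,0,50]]
  ]
}}

```text
clock: 12.45
tool_pos: [0.5022, 0.1943, 0.106]
eef_rot: [0.0, 0.351, 0.936, 0.0]
contact_force: [0.8, 0.7, -0.8]
gripper_width: 0.0598
```

Run:
```python
from h import *
go()
b=grab("side","s6");a=grab("top","t6")
cv2.imwrite("pics/c9.png",np.hstack([cv2.resize(b["color"][180:330,180:340,::-1],(400,375),interpolation=2),cv2.resize(a["color"][165:295,190:330,::-1],(400,375),interpolation=2)]))
```

```text
t 12.45 tcp [0.502 0.194 0.106] jaw 138.9 w 59.8 F [ 0.813  0.73  -0.753] q7 [0.419 1.176]
```

View pics/c9.png

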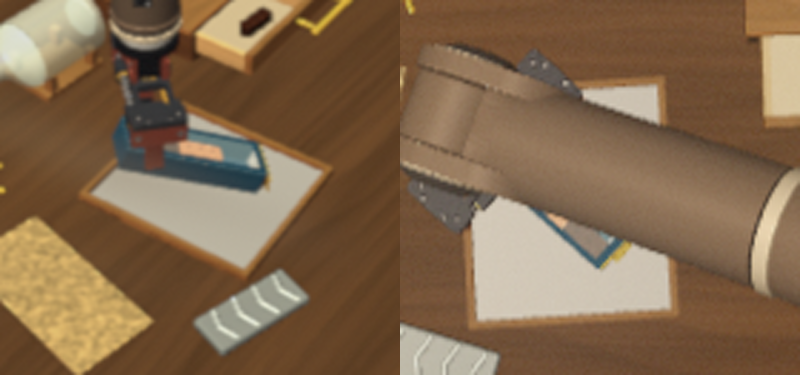

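Request:
{"method": "arm_command", "body": {
  "steps": [
    [[0,0.1,-0.2,0,50],[0,0.2,-0.4,0,50],[0,0.3,-0.5,0,50],[0,0.4,-0.5,0,50],[0,0.6,-0.5,0,50],[0,0.8,-0.5,0,50],[0,1.0,-0.5,0,50],[0,1.0,-0.5,0,50]]
  ]
}}

```text
clock: 13.55
tool_pos: [0.5289, 0.2254, 0.1258]
eef_rot: [0.0, 0.351, 0.937, 0.001]
contact_force: [0.5, 0.9, -0.9]
gripper_width: 0.0599
```

```bash
cat > look.py <<'E'
from h import *
import sys
go()
b=grab("side","s_"+sys.argv[1]);a=grab("top","t_"+sys.argv[1])
cv2.imwrite("pics/c_%s.png"%sys.argv[1],np.hstack([cv2.resize(b["color"][180:330,180:340,::-1],(400,375),interpolation=2),cv2.resize(a["color"][165:295,190:330,::-1],(400,375),interpolation=2)]))
E
python3 look.py 7
```

```text
t 13.55 tcp [0.529 0.225 0.126] jaw 139.0 w 59.9 F [ 0.494  0.929 -0.943] q7 [0.35  1.196]
```

View pics/c_7.png

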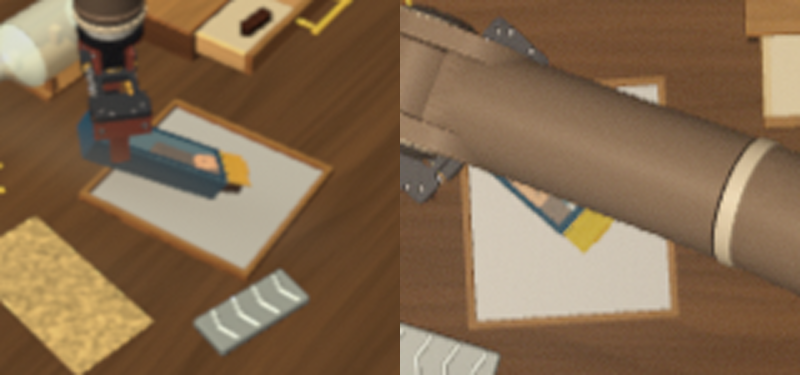

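Request:
{"method": "arm_command", "body": {
  "steps": [
    [[0,0.2,0,0,50],[0,0.4,0,0,50],[0,0.6,0,0,50],[0,0.8,0,0,50],[0,1.0,0,0,50],[0,1.2,0,0,50],[0,1.4,0,0,50],[0,1.5,0,0,50],[0,1.5,0,0,50]]
  ]
}}

```text
clock: 14.78
tool_pos: [0.5681, 0.2701, 0.1258]
eef_rot: [0.0, 0.351, 0.936, 0.0]
contact_force: [0.1, 0.2, -1.4]
gripper_width: 0.0599
```

```bash
python3 look.py 8
```

```text
t 14.78 tcp [0.568 0.27  0.126] jaw 138.9 w 59.9 F [ 0.094  0.172 -1.351] q7 [0.237 1.208]
```

View pics/c_8.png

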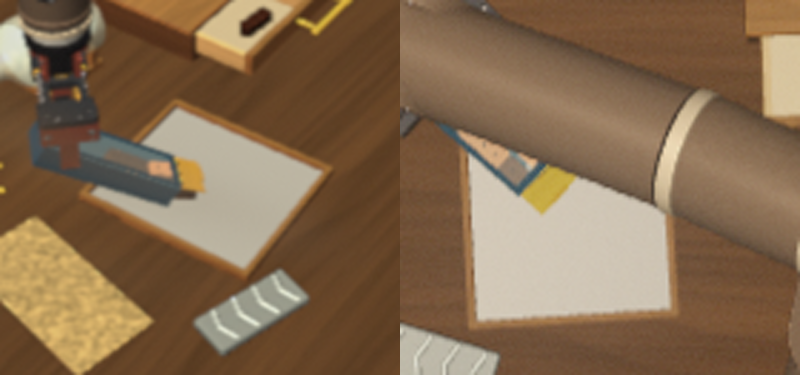

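Run:
```python
import cv2,numpy as np
a=cv2.imread("pics/s_7.png")[220:270,220:290]; b=cv2.imread("pics/s_8.png")[215:265,200:270]
f=lambda x:cv2.resize(x,(780,290*2-20)[:2] if 0 else (700,290),interpolation=2)
cv2.imwrite("pics/c10.png",np.vstack([f(a),f(b)]))
```

```text
(no output)
```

View pics/c10.png

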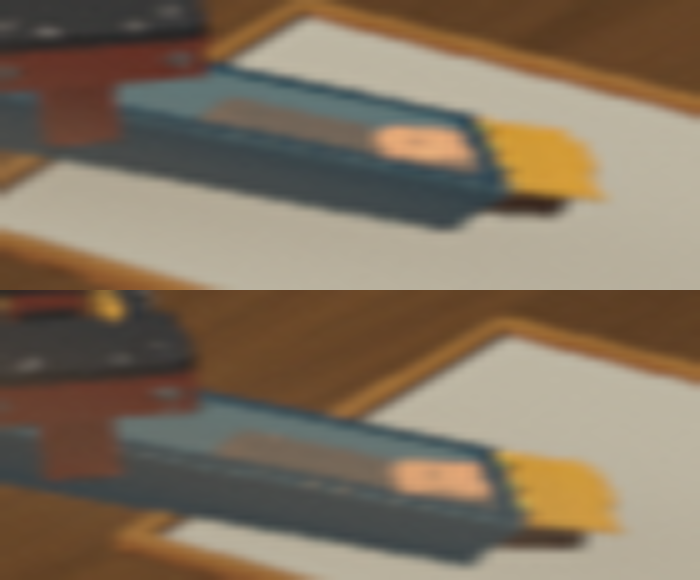

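Row 1 walnut is half out under the flap. It looks pitched up and jammed against the roof, because the lip is resting on the felt. I'll tighten the grip and raise the lip clear.

Request:
{"method": "arm_command", "body": {
  "steps": [
    [[0,0,0,0,50],[0,0,0,0,50],[0,-0.1,-0.15,0,50],[0,-0.2,-0.3,0,50],[0,-0.3,-0.5,0,50],[0,-0.5,-0.6,0,50],[0,-0.6,-0.6,0,50],[0,-0.6,-0.6,0,50]]
  ],
  "squeeze": 60
}}

```text
clock: 15.88
tool_pos: [0.5519, 0.251, 0.1496]
eef_rot: [0.0, 0.351, 0.936, -0.0]
contact_force: [-0.7, -0.5, -3.4]
gripper_width: 0.0597
```

```bash
python3 look.py 9
```

```text
t 15.88 tcp [0.552 0.251 0.15 ] jaw 138.9 w 59.7 F [-0.67  -0.487 -3.424] q7 [0.293 1.219]
```

View pics/c_9.png

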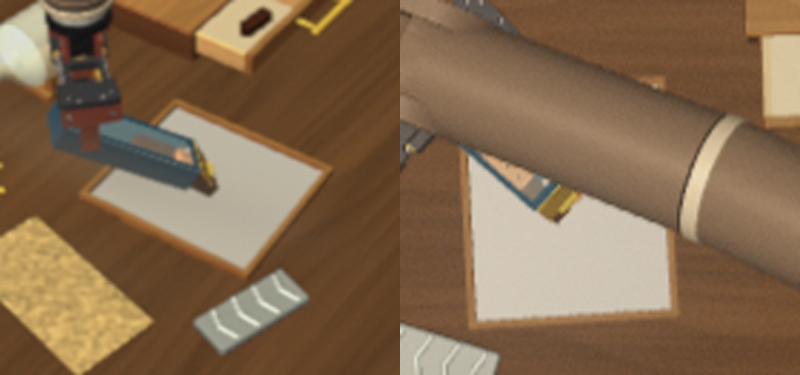

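Request:
{"method": "arm_command", "body": {
  "steps": [
    [[0,-0.1,0,0,50],[0,-0.2,0,0,50],[0,-0.3,0,0,50],[0,-0.4,0,0,50],[0,-0.5,0,0,50],[0,-0.6,0,0,50],[0,-0.6,0,0,50],[0,-0.6,0,0,50]]
  ]
}}

```text
clock: 16.98
tool_pos: [0.5363, 0.2334, 0.1497]
eef_rot: [0.0, 0.351, 0.936, 0.0]
contact_force: [-0.0, 0.6, -2.3]
gripper_width: 0.0596
```

```bash
python3 look.py 10; python3 -c "
import cv2
a=cv2.imread('pics/s_10.png')[215:275,200:290]; cv2.imwrite('pics/c11.png',cv2.resize(a,(780,520),interpolation=2))"
```

```text
t 16.98 tcp [0.536 0.233 0.15 ] jaw 138.9 w 59.6 F [-0.029  0.617 -2.251] q7 [0.34  1.216]
```

View pics/c_10.png

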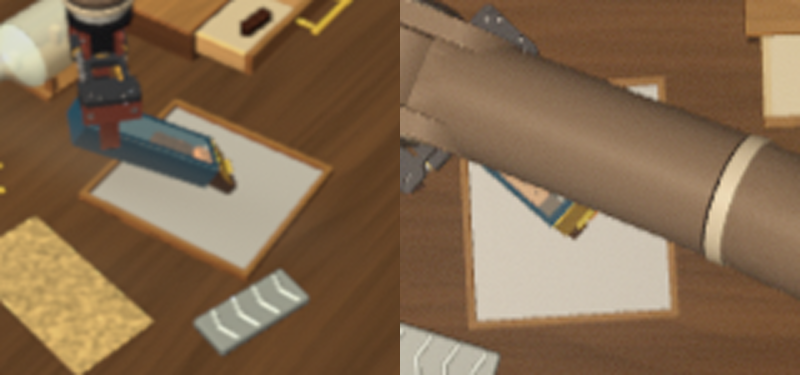

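View pics/c11.png

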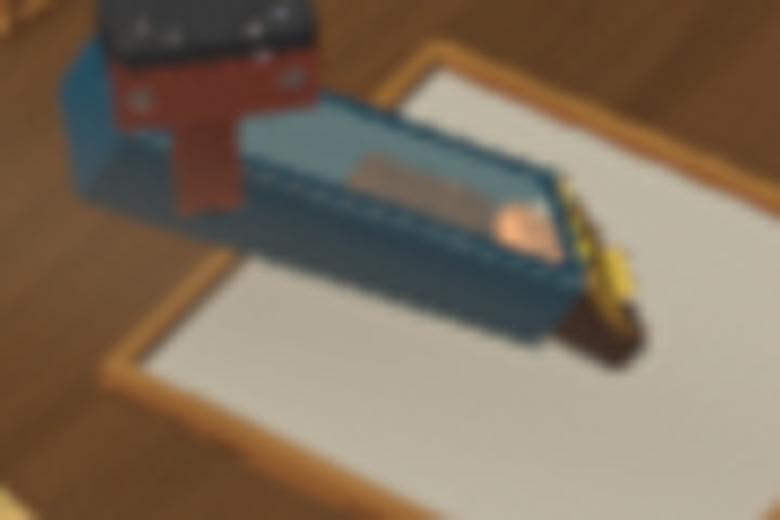

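Request:
{"method": "arm_command", "body": {
  "steps": [
    [[0,0,-0.2,0,50],[0,0,-0.4,0,50],[0,0.2,-0.4,0,50],[0,0.4,-0.4,0,50],[0,0.6,-0.4,0,50],[0,0.8,-0.4,0,50],[0,0.8,-0.4,0,50],[0,0.8,-0.4,0,50]]
  ]
}}

```text
clock: 18.08
tool_pos: [0.5571, 0.2576, 0.1655]
eef_rot: [-0.0, 0.351, 0.937, -0.0]
contact_force: [0.1, 1.0, -3.0]
gripper_width: 0.0598
```

```bash
python3 look.py 11; python3 -c "
import cv2
a=cv2.imread('pics/s_11.png')[215:275,200:290]; cv2.imwrite('pics/c12.png',cv2.resize(a,(780,520),interpolation=2))"
```

```text
t 18.07 tcp [0.557 0.258 0.165] jaw 138.9 w 59.8 F [ 0.12   0.968 -2.95 ] q7 [0.281 1.233]
```

View pics/c12.png

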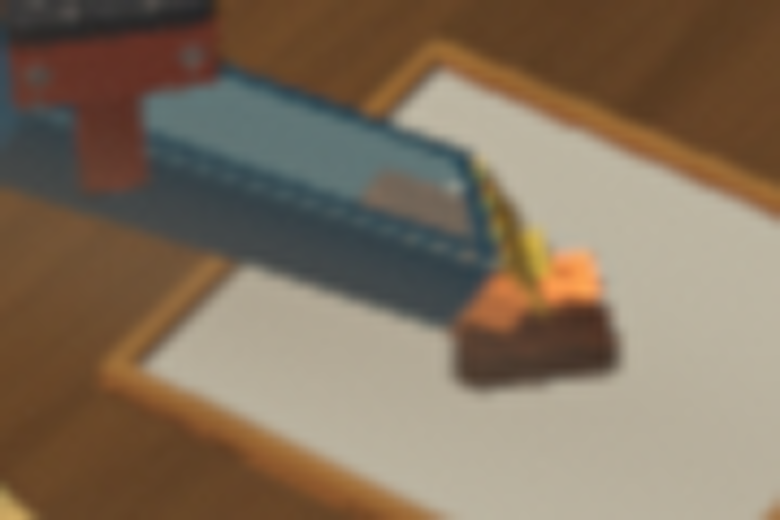

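Request:
{"method": "arm_command", "body": {
  "steps": [
    [[0,0.2,0,0,50],[0,0.4,0,0,50],[0,0.6,0,0,50],[0,0.8,0,0,50],[0,1.0,0,0,50],[0,1.2,0,0,50],[0,1.3,0,0,50],[0,1.3,0,0,50]]
  ]
}}

```text
clock: 19.18
tool_pos: [0.5914, 0.297, 0.1656]
eef_rot: [-0.0, 0.351, 0.936, 0.0]
contact_force: [-0.6, 0.2, -3.5]
gripper_width: 0.0596
```

```bash
python3 look.py 12; python3 -c "
import cv2
a=cv2.imread('pics/s_12.png')[215:275,200:290]; cv2.imwrite('pics/c13.png',cv2.resize(a,(780,520),interpolation=2))"
```

```text
t 19.18 tcp [0.591 0.297 0.166] jaw 138.9 w 59.6 F [-0.576  0.221 -3.452] q7 [0.18  1.247]
```

View pics/c_12.png

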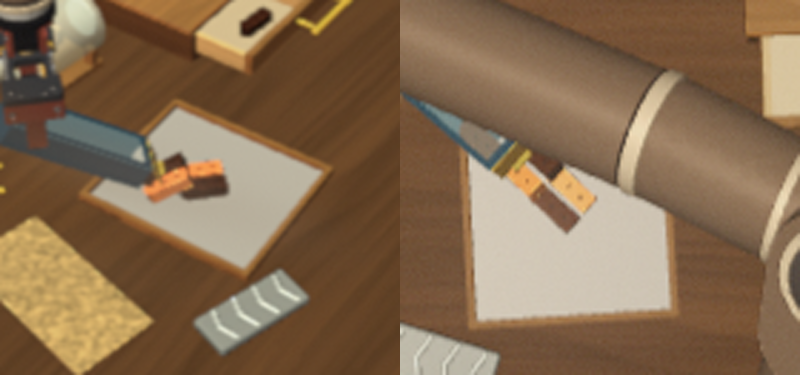

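View pics/c13.png

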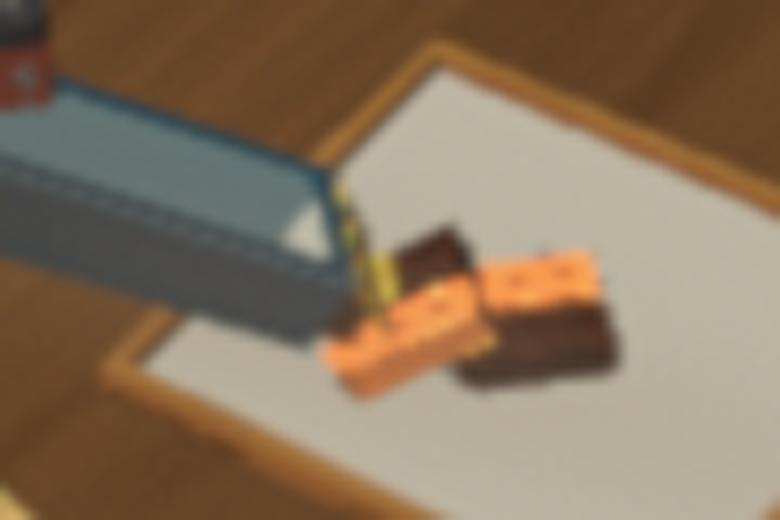

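Request:
{"method": "arm_command", "body": {
  "steps": [
    [[0,0.1,-0.1,0,50],[0,0.2,-0.2,0,50],[0.3,0.2,-0.3,0,50],[0.6,0.2,-0.3,0,50],[0.9,0.2,-0.3,0,50],[1.2,0.2,-0.3,0,50],[1.2,0.2,-0.3,0,50],[1.2,0.2,-0.3,0,50]]
  ]
}}

```text
clock: 20.27
tool_pos: [0.5609, 0.334, 0.1775]
eef_rot: [0.0, 0.351, 0.936, -0.0]
contact_force: [-0.6, 0.1, -1.8]
gripper_width: 0.0595
```

```bash
python3 look.py 13; python3 -c "
import cv2
a=cv2.imread('pics/s_13.png')[215:275,200:290]; cv2.imwrite('pics/c13.png',cv2.resize(a,(780,520),interpolation=2))"
```

```text
t 20.27 tcp [0.561 0.334 0.178] jaw 138.9 w 59.5 F [-0.644  0.126 -1.764] q7 [0.121 1.176]
```

View pics/c_13.png

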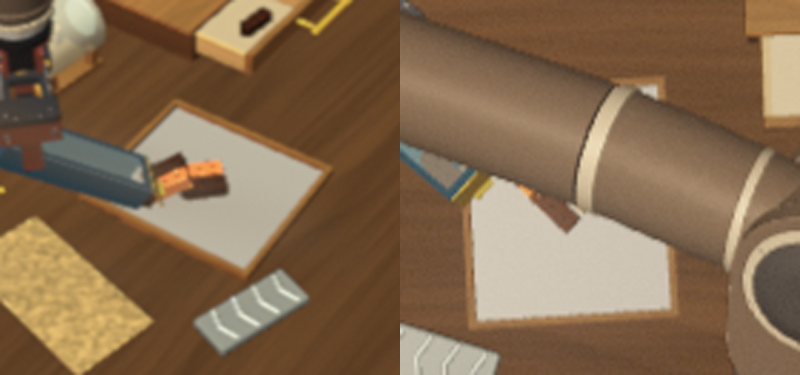

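View pics/c13.png

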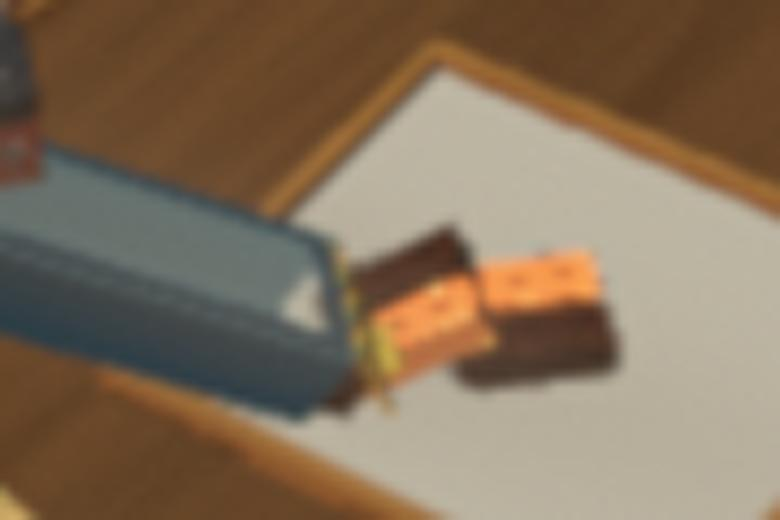

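Request:
{"method": "arm_command", "body": {
  "steps": [
    [[0,0,-0.3,0,50],[0.1,-0.2,-0.5,0,50],[0.3,-0.5,-0.6,0,50],[0.3,-0.8,-0.6,0,50],[0.3,-1.1,-0.6,0,50],[0.3,-1.2,-0.6,0,50],[0.3,-1.2,-0.6,0,50],[0.3,-1.0,-0.6,0,50],[0.3,-0.8,-0.6,0,50]]
  ]
}}

```text
clock: 21.5
tool_pos: [0.5311, 0.3188, 0.2016]
eef_rot: [-0.0, 0.351, 0.936, 0.0]
contact_force: [0.5, -0.4, -3.7]
gripper_width: 0.0596
```

```bash
python3 look.py 14; python3 -c "
import cv2
a=cv2.imread('pics/s_14.png')[215:275,200:290]; cv2.imwrite('pics/c13.png',cv2.resize(a,(780,520),interpolation=2))"
```

```text
t 21.5 tcp [0.531 0.319 0.202] jaw 138.9 w 59.6 F [ 0.513 -0.395 -3.742] q7 [0.173 1.161]
```

View pics/c_14.png

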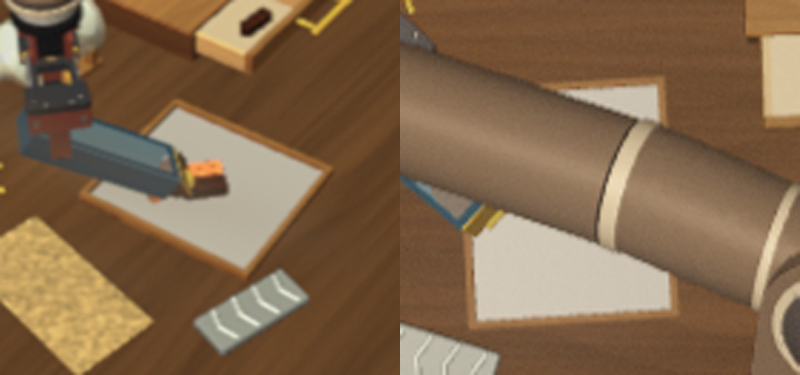

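View pics/c13.png

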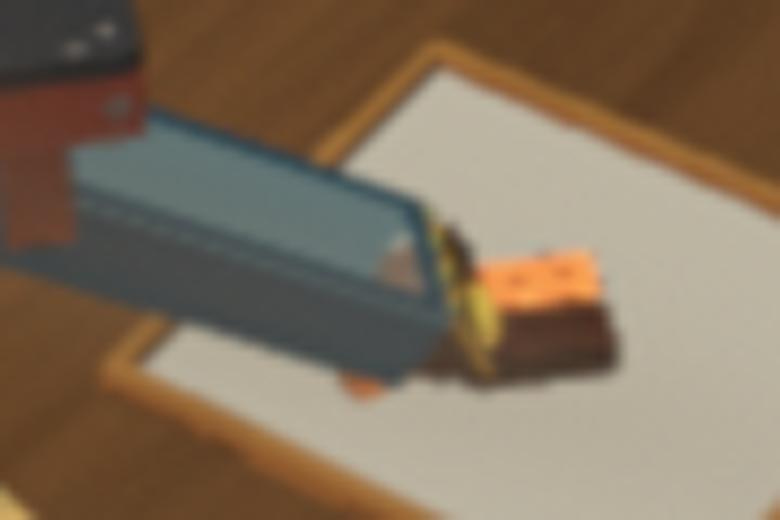

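Request:
{"method": "arm_command", "body": {
  "steps": [
    [[0.1,-0.4,0.4,0,50],[0.2,-0.9,0.8,0,50],[0.2,-0.9,1.2,0,50],[0.2,-0.9,1.3,0,50],[0.2,-0.9,1.3,0,50],[0.2,-0.4,1.2,0,50],[0.2,0.2,1.1,0,50],[0.2,0.2,1.1,0,50]]
  ]
}}

```text
clock: 22.6
tool_pos: [0.5304, 0.3313, 0.1586]
eef_rot: [-0.0, 0.351, 0.936, 0.001]
contact_force: [-0.2, 0.6, -3.3]
gripper_width: 0.0596
```

```bash
python3 look.py 15; python3 -c "
import cv2
a=cv2.imread('pics/s_15.png')[215:275,200:290]; cv2.imwrite('pics/c13.png',cv2.resize(a,(780,520),interpolation=2))"
```

```text
t 22.6 tcp [0.53  0.331 0.159] jaw 138.9 w 59.6 F [-0.196  0.552 -3.327] q7 [0.135 1.12 ]
```

View pics/c_15.png

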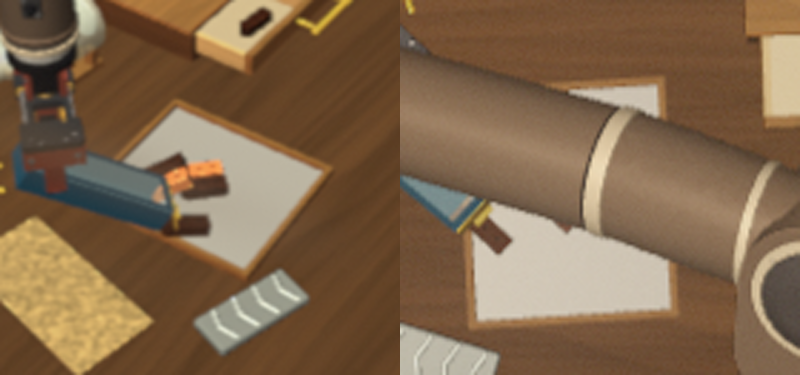

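View pics/c13.png

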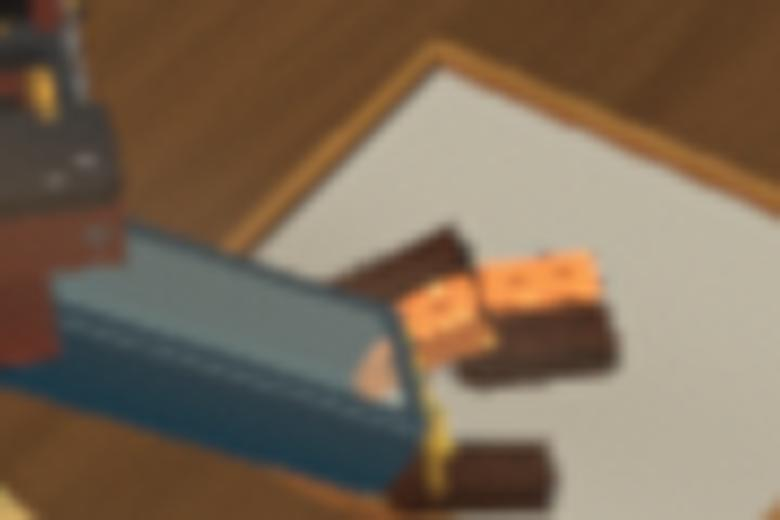

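Request:
{"method": "arm_command", "body": {
  "steps": [
    [[0,0.1,-0.3,0,50],[0,0.3,-0.8,0,50],[0,0.5,-1.3,0,50],[0,0.5,-1.6,0,50],[0,0.5,-1.6,0,50]]
  ]
}}

```text
clock: 23.32
tool_pos: [0.5428, 0.3444, 0.2227]
eef_rot: [0.001, 0.351, 0.936, 0.0]
contact_force: [-0.6, 0.9, -3.2]
gripper_width: 0.0598
```

```bash
python3 look.py 16; python3 -c "
from h import *
go((.545,.377,.16,80.3))
a=cv2.imread('pics/s_16.png')[195:275,200:290]; cv2.imwrite('pics/c13.png',cv2.resize(a,(675,600),interpolation=2))"
```

```text
t 23.32 tcp [0.543 0.344 0.223] jaw 138.9 w 59.8 F [-0.61   0.882 -3.239] q7 [0.115 1.17 ]
t 23.43 tcp [0.543 0.344 0.221] jaw 138.9 w 59.9 F [-0.593  1.036 -2.666] q7 [0.115 1.17 ]
[0.5  0.67 1.53] turn 5.86
```

View pics/c13.png

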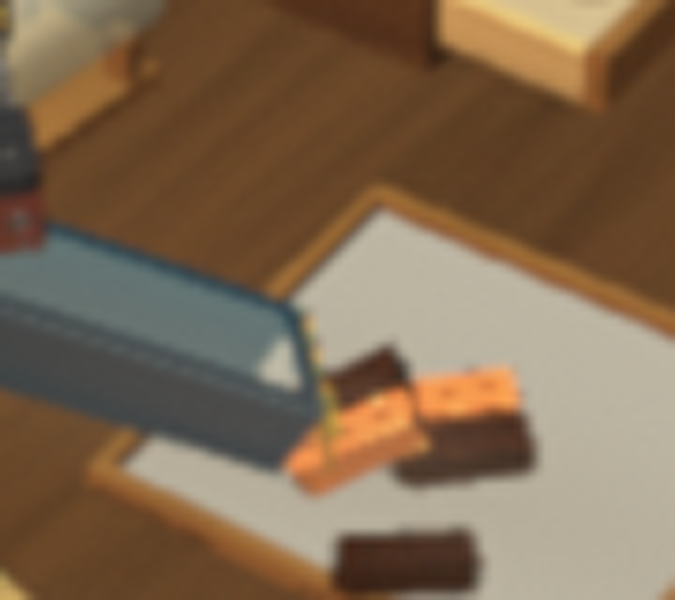

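All five hulls are on the tray and the tin looks empty. I'll take the tin back over the mat.

Request:
{"method": "arm_command", "body": {
  "steps": [
    [[0.1,0.2,-0.1,1,50],[0.2,0.3,0,2,50],[0.3,0.4,0,3,50],[0.4,0.5,0.2,4,50],[0.5,0.6,0.5,5,50],[0.5,0.67,0.8,5.85,50],[0.5,0.67,1.2,5.85,50],[0.5,0.67,1.4,5.85,50],[0.5,0.67,1.4,5.85,50]]
  ]
}}

```text
clock: 24.55
tool_pos: [0.545, 0.3772, 0.1645]
eef_rot: [-0.0, 0.763, 0.646, -0.001]
contact_force: [-0.6, 0.8, -3.2]
gripper_width: 0.0599
```

Run:
```python
from h import *
go((.545,.377,.12,80.3))
b=grab("side","s20");a=grab("top","t20")
cv2.imwrite("pics/c14.png",np.hstack([cv2.resize(b["color"][200:340,110:260,::-1],(400,375),interpolation=2),cv2.resize(a["color"][165:295,190:330,::-1],(400,375),interpolation=2)]))
```

```text
t 24.55 tcp [0.545 0.377 0.165] jaw 80.5 w 59.9 F [-0.554  0.75  -3.226] q7 [-0.037  0.193]
[-0.    0.    1.11] turn 0.02
```

View pics/c14.png

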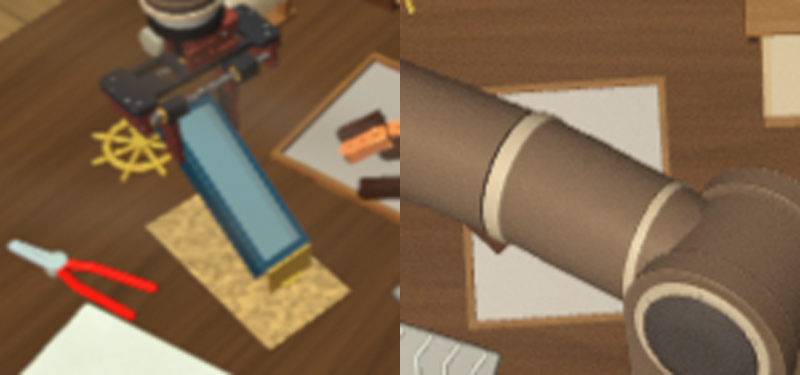

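Request:
{"method": "arm_command", "body": {
  "steps": [
    [[0,0,0.5,0,50],[0,0,0.85,0,50],[0,0,0.9,0,50],[0,0,0.9,0,50]]
  ],
  "squeeze": 8
}}

```text
clock: 25.15
tool_pos: [0.5451, 0.3776, 0.1293]
eef_rot: [0.0, 0.763, 0.646, -0.0]
contact_force: [0.7, -1.4, -2.0]
gripper_width: 0.0598
```

Request:
{"method": "arm_command", "body": {
  "steps": [
    [[0,0,0.2,0,50],[0,0.1,0.45,0,50],[0,0.15,0.7,0,50],[0,0.2,0.9,0,50],[0,0.22,1.1,0,50],[0,0.25,1.3,0,50],[0,0.27,1.5,0,50],[0,0.3,1.65,0,50],[0,0.3,1.8,0,50],[0,0.3,1.9,0,50],[0,0.3,1.9,0,50]]
  ]
}}

```text
clock: 26.52
tool_pos: [0.5568, 0.3757, 0.0533]
eef_rot: [-0.0, 0.764, 0.646, -0.0]
contact_force: [0.4, 0.1, -2.5]
gripper_width: 0.06
```

Run:
```python
from h import *
go((.545,.377,.043,80.3))
b=grab("side","s21")
cv2.imwrite("pics/c15.png",cv2.resize(b["color"][200:340,110:260,::-1],(600,560),interpolation=2))
```

```text
t 26.52 tcp [0.557 0.376 0.053] jaw 80.4 w 60.0 F [ 0.372  0.07  -2.538] q7 [-0.073  0.137]
[-0.02 -0.3   0.26] turn 0.01
```

View pics/c15.png

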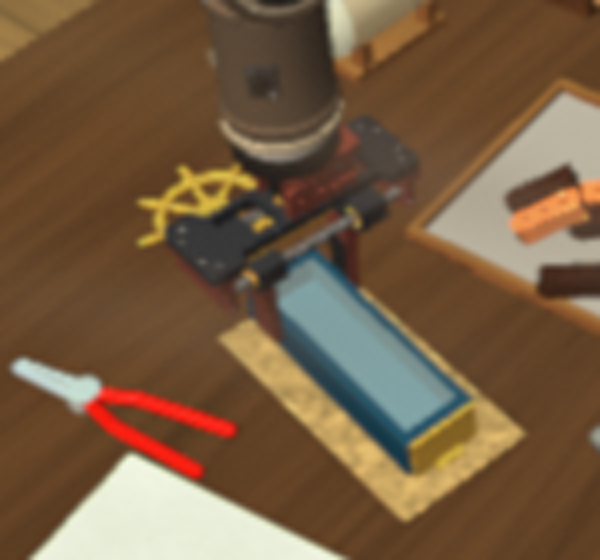

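Request:
{"method": "arm_command", "body": {
  "steps": [
    [[0,0,0.1,0,50],[0,0,0.2,0,50],[0,0,0.28,0,50],[0,0,0.28,0,50]]
  ],
  "squeeze": 5
}}

```text
clock: 27.08
tool_pos: [0.5575, 0.3758, 0.0429]
eef_rot: [0.0, 0.764, 0.646, 0.0]
contact_force: [-0.4, -1.1, 3.1]
gripper_width: 0.0604
```

Touchdown (+3 N). I'll release and raise, then look.

Request:
{"method": "arm_command", "body": {
  "steps": [
    [[0,0,0,0,87],[0,0,0,0,87],[0,0,0,0,87],[0,0,0,0,87],[0,0,-1,0,87],[0,0,-2.5,0,87],[2,0,-3.5,0,87],[3,-1,-3.5,0,87],[3,-1,-3.5,0,87]]
  ]
}}

```text
clock: 28.2
tool_pos: [0.5335, 0.5059, 0.1839]
eef_rot: [-0.002, 0.762, 0.648, 0.001]
contact_force: [0.1, 0.5, 0.1]
gripper_width: 0.0871
```

Run:
```python
from h import *
go((.53,-.05,.18,80))
b=grab("side","s22");a=grab("top","t22")
cv2.imwrite("pics/c16.png",np.hstack([cv2.resize(b["color"][200:340,110:260,::-1],(400,375),interpolation=2),cv2.resize(a["color"][165:295,130:300,::-1],(400,306),interpolation=2)[:,:] if 0 else cv2.resize(a["color"][165:295,130:300,::-1],(400,375),interpolation=2)]))
```

```text
t 28.2 tcp [0.534 0.506 0.184] jaw 80.8 w 87.1 F [0.093 0.453 0.134] q7 [-0.284  0.118]
[-13.73   2.14   0.05] turn 0.08
```

View pics/c16.png

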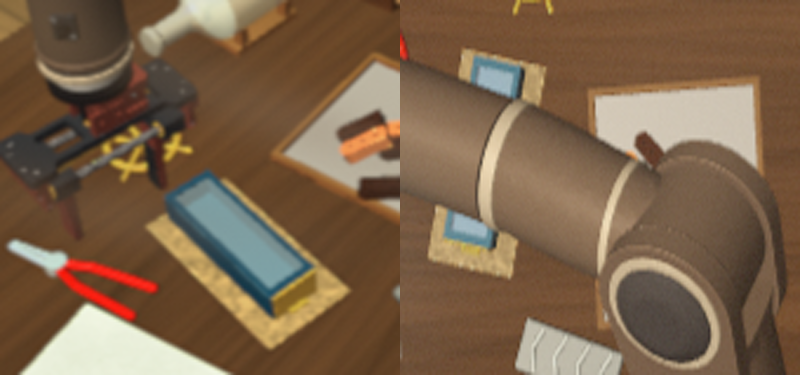

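Run:
```python
from h import *
go((.49,-.2,.16,1.5))
```

```text
t 28.3 tcp [0.535 0.503 0.183] jaw 80.7 w 87.1 F [ 0.01  -0.467  0.199] q7 [-0.281  0.119]
[-17.53   1.73   0.55] turn 7.92
```

Request:
{"method": "arm_command", "body": {
  "steps": [
    [[-9,0.9,0,7.9,40],[-17.5,1.7,0.4,7.9,40],[-17.5,1.7,0.4,7.9,40],[-17.5,1.7,0.4,7.9,40],[-17.5,1.7,0.4,7.9,40],[-17.5,1.7,0.4,7.9,24],[-17.5,1.7,0.4,7.9,24],[-17.5,1.7,0.4,7.9,24],[-17.5,1.7,0.4,7.9,24],[-17.5,1.7,0.4,7.9,24],[-17.5,1.7,0.4,7.9,24],[-17.5,1.7,0.4,7.9,24]]
  ]
}}

```text
clock: 29.8
tool_pos: [0.4857, -0.2076, 0.1655]
eef_rot: [0.001, 1.0, 0.008, -0.001]
contact_force: [-0.3, 1.1, 0.7]
gripper_width: 0.0242
```

Run:
```python
from h import *
go((.507,-.241,.1,1.5),(.507,-.241,.038,1.5))
b=grab("side","s23");a=grab("top","t23")
cv2.imwrite("pics/c17.png",np.hstack([cv2.resize(b["color"][190:300,200:330,::-1],(400,338),interpolation=2),cv2.resize(a["color"][180:290,200:330,::-1],(400,338),interpolation=2)]))
cv2.imwrite("pics/c18.png",np.hstack([cv2.resize(b["color"][100:240,240:400,::-1],(400,350),interpolation=2),cv2.resize(a["color"][100:240,300:460,::-1],(400,350),interpolation=2)]))
```

```text
t 29.8 tcp [ 0.486 -0.208  0.165] jaw 0.9 w 24.2 F [-0.295  1.051  0.65 ] q7 [ 0.948 -0.047]
[0.52 0.84 1.64] turn -0.06
[0.53 0.84 3.19] turn -0.06
```

View pics/c17.png

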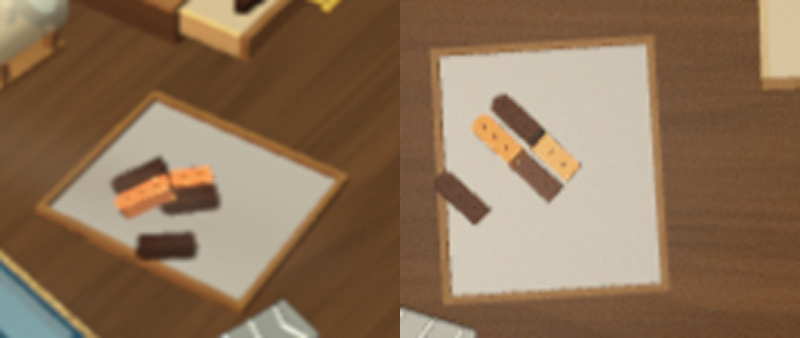

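View pics/c18.png

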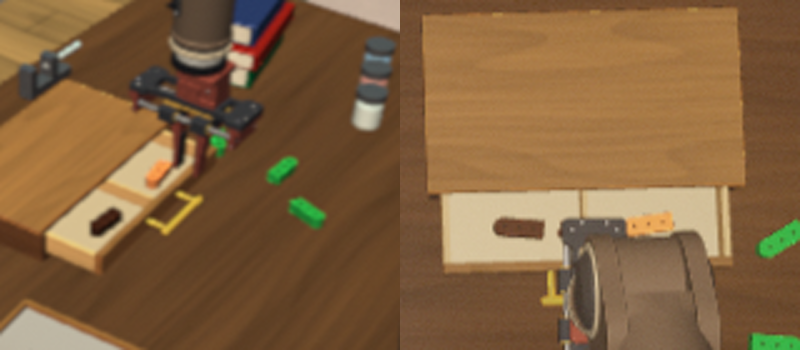

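Run:
```python
from h import *
s=cv2.imread("pics/s23.png");r=grab("side")
H=hsv(r);h,sa,v=[H[:,:,i].astype(int) for i in range(3)]
m=(h>20)&(h<32)&(sa>150)&(v>130); roi=np.zeros(m.shape,bool); roi[160:215,285:335]=1
b=blobs(m&roi,5)
for x in b: print(len(x),x.min(0),x.max(0))
# bar end points: from crop c18
c=np.array([(165,230),(200,196)])/2.5+[240,100]
print(ray(r,c,.036))
```

```text
57 [299 176] [320 192]
[[ 0.5   -0.185  0.036]
 [ 0.504 -0.289  0.036]]
```

Request:
{"method": "arm_command", "body": {
  "steps": [
    [[0.5,0.82,1,0,25],[0.5,0.82,2,0,25],[0.5,0.82,2.4,0,25],[0.5,0.82,2.7,0,25],[0.5,0.82,3.0,0,25],[0.5,0.82,3.18,0,25],[0.5,0.82,3.18,0,25]]
  ],
  "squeeze": 30
}}

```text
clock: 30.82
tool_pos: [0.5091, -0.233, 0.0392]
eef_rot: [0.0, 1.0, 0.013, -0.0]
contact_force: [0.3, 0.0, 0.8]
gripper_width: 0.0251
```

Request:
{"method": "arm_command", "body": {
  "steps": [
    [[0,0,0,0,5],[0,0,0,0,5],[0,0,0,0,5],[0,0,0,0,5]]
  ]
}}

```text
clock: 31.32
tool_pos: [0.5093, -0.2331, 0.0396]
eef_rot: [0.0, 1.0, 0.013, 0.0]
contact_force: [-2.0, 1.0, 3.3]
gripper_width: 0.0103
```

Request:
{"method": "arm_command", "body": {
  "steps": [
    [[-0.2,0,0,0,5],[-0.5,0,0,0,5],[-0.8,0,0,0,5],[-1.1,0,0,0,5],[-1.4,0,0,0,5],[-1.7,0,0,0,5],[-1.9,0,0,0,5],[-2.0,0,0,0,5],[-2.1,0,0,0,5],[-2.1,0,0,0,5]]
  ]
}}

```text
clock: 32.58
tool_pos: [0.4261, -0.2369, 0.0396]
eef_rot: [0.001, 1.0, 0.012, 0.002]
contact_force: [6.9, -7.0, -4.2]
gripper_width: 0.0099
```

Run:
```python
from h import *
go()
a=grab("top","t24")
cv2.imwrite("pics/c19.png",cv2.resize(a["color"][100:280,300:460,::-1],(533,600),interpolation=2))
```

```text
t 32.58 tcp [ 0.426 -0.237  0.04 ] jaw 1.4 w 9.9 F [ 6.909 -7.025 -4.183] q7 [ 0.962 -0.115]
```

View pics/c19.png

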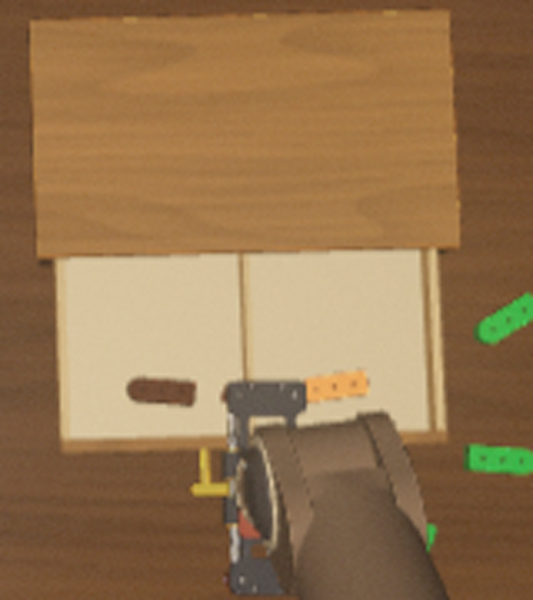

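Request:
{"method": "arm_command", "body": {
  "steps": [
    [[0,0,0,0,25],[0,0,0,0,25],[0,0,-1,0,25],[0,0,-2,0,40],[0,0,-3,0,60]]
  ]
}}

```text
clock: 33.25
tool_pos: [0.4241, -0.2344, 0.1599]
eef_rot: [-0.001, 1.0, 0.013, -0.001]
contact_force: [0.7, 0.4, -0.5]
gripper_width: 0.0416
```

```bash
cat > hulls.py <<'E'
from h import *
def hulls(r,box,z,name=None,show=True):
    x0,y0,x1,y1=box
    H=hsv(r);h,s,v=[H[:,:,i].astype(int) for i in range(3)]
    roi=np.zeros(h.shape,bool); roi[y0:y1,x0:x1]=1
    out=[]
    for nm,m in (("ced",(h<22)&(s>105)&(v>160)&roi),("wal",(v<115)&(v>25)&roi&((h<25)|(h>165)))):
        for b in blobs(m,40):
            c,a,sz=rect(ray(r,b,z)); out.append((nm,c,a,sz)); 
            if show: print(nm,"c",c,"ang",round(a,1),"size",sz,"px",b.mean(0).round(1))
    return out
E
python3 - <<'E'
from hulls import *
a=grab("top","t25"); b=grab("side","s25")
hulls(a,(214,196,282,276),.022)
cv2.imwrite("pics/c20.png",np.hstack([cv2.resize(b["color"][205:300,210:320,::-1],(400,345),interpolation=2),cv2.resize(a["color"][185:285,205:295,::-1],(400,345),interpolation=2)]))
E
```

```text
ced c [0.483 0.189] ang 46.4 size [51.012 18.986] px [230.8 224.4]
ced c [0.465 0.131] ang 46.3 size [46.614 18.988] px [250.2 230.3]
wal c [0.424 0.222] ang 46.5 size [55.086 18.872] px [219.6 243.8]
wal c [0.5   0.169] ang 49.7 size [55.698 18.595] px [237.8 218.7]
```

View pics/c20.png

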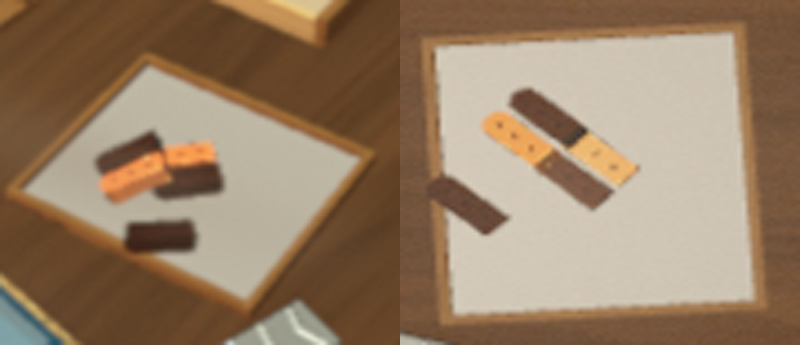

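Run:
```python
from hulls import *
a=grab("top")
f=lambda u,v:(u/ (533/160)+300, v/(600/180)+100)
print("divider",ray(a,[f(243,260),f(248,370)],.043))
print("left wall inner",ray(a,[f(66,265),f(72,435)],.043),"right inner",ray(a,[f(422,260),f(430,425)],.043))
print("front board top inner/outer",ray(a,[f(150,437),f(150,449)],.045))
cv2.imwrite("pics/c21.png",cv2.resize(a["color"][160:250,310:440,::-1],(780,540),interpolation=2))
hulls(a,(310,165,435,250),.036)
hs=cv2.imread("pics/t25.png")[:,:,::-1]
for p in [(243,234),(238,218),(220,244),(231,224),(250,230)]: print(p,hs[p[1],p[0]])
```

```text
divider [[ 0.628 -0.232  0.043]
 [ 0.53  -0.237  0.043]]
left wall inner [[ 0.62  -0.074  0.043]
 [ 0.469 -0.081  0.043]] right inner [[ 0.631 -0.391  0.043]
 [ 0.484 -0.398  0.043]]
front board top inner/outer [[ 0.468 -0.15   0.045]
 [ 0.458 -0.15   0.045]]
ced c [ 0.64  -0.232] ang -88.8 size [368.203  57.252] px [376.  170.5]
ced c [ 0.465 -0.178] ang -88.8 size [106.677   8.879] px [354.5 232.3]
ced c [ 0.521 -0.329] ang -80.7 size [28.824 21.823] px [405.1 214.9]
wal c [ 0.476 -0.31 ] ang -86.1 size [210.304 111.336] px [395.9 229.8]
wal c [ 0.438 -0.143] ang -88.8 size [100.73   32.466] px [345.1 240.6]
wal c [ 0.51 -0.16] ang 86.4 size [54.109 18.044] px [348.3 217.4]
(243, 234) [126  92  74]
(238, 218) [106  72  57]
(220, 244) [101  73  56]
(231, 224) [213 146  81]
(250, 230) [235 183 113]
```

View pics/c21.png

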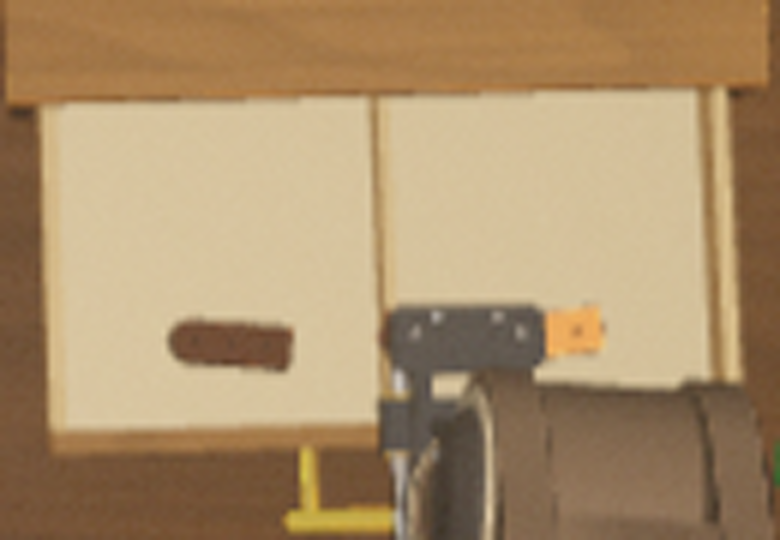

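Run:
```python
from h import *
go((.4185,.216,.1,-43.5),(.4185,.216,.039,-43.5))
```

```text
t 33.4 tcp [ 0.425 -0.235  0.16 ] jaw 1.4 w 53.7 F [ 0.83   0.206 -0.159] q7 [1.103 0.064]
[  0.1  -11.28   1.49] turn 4.49
[  0.1  -11.29   3.02] turn 4.49
```

Request:
{"method": "arm_command", "body": {
  "steps": [
    [[0.1,-6,0,2,40],[0.1,-11.3,0,4.5,40],[0.1,-11.3,0,4.5,40],[0.1,-11.3,0,4.5,40],[0.1,-11.3,0,4.5,40],[0.1,-11.3,0,4.5,40],[0.1,-11.3,0,4.5,40],[0.1,-11.3,0.5,4.5,40],[0.1,-11.3,1.4,4.5,40],[0.1,-11.3,1.4,4.5,40]]
  ]
}}

```text
clock: 34.65
tool_pos: [0.415, 0.2158, 0.1003]
eef_rot: [0.003, 0.929, -0.37, -0.003]
contact_force: [0.4, 0.0, -0.9]
gripper_width: 0.0401
```

Run:
```python
from h import *
go((.4185,.216,.039,-43.5))
b=grab("side","s26")
cv2.imwrite("pics/c22.png",cv2.resize(b["color"][195:300,200:320,::-1],(640,560),interpolation=2))
```

```text
t 34.65 tcp [0.415 0.216 0.1  ] jaw -43.5 w 40.1 F [ 0.395  0.007 -0.94 ] q7 [ 0.045 -1.767]
[ 0.06 -0.07  1.53] turn 0.0
```

View pics/c22.png

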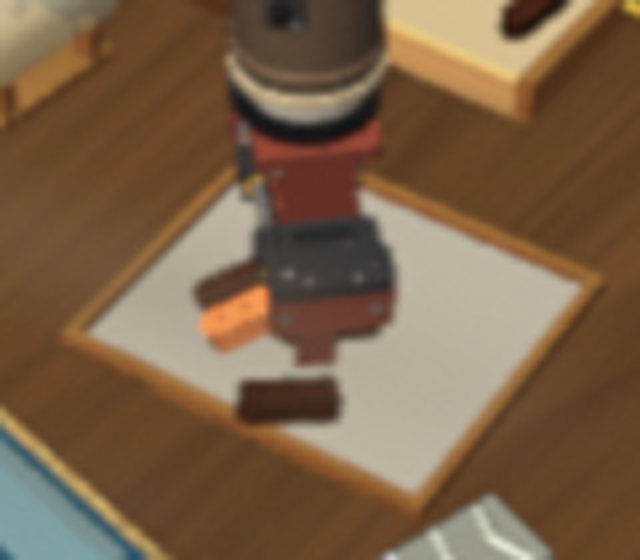

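Request:
{"method": "arm_command", "body": {
  "steps": [
    [[0.05,-0.05,0.7,0,40],[0.05,-0.05,1.2,0,40],[0.05,-0.05,1.52,0,40],[0.05,-0.05,1.52,0,40],[0.05,-0.05,1.52,0,10],[0.05,-0.05,1.52,0,10],[0.05,-0.05,1.52,0,10],[0.05,-0.05,1.52,0,10],[0.05,-0.05,0.8,0,10],[0.05,-0.05,0,0,10],[0.05,-0.05,-0.5,0,10]]
  ],
  "squeeze": 15
}}

```text
clock: 36.08
tool_pos: [0.4208, 0.2171, 0.1245]
eef_rot: [-0.0, 0.929, -0.371, 0.0]
contact_force: [0.8, -1.2, 0.4]
gripper_width: 0.0226
```

Run:
```python
from h import *
go((.557,-.114,.12,1.5))
b=grab("side","s27")
cv2.imwrite("pics/c23.png",cv2.resize(b["color"][195:300,200:320,::-1],(640,560),interpolation=2))
```

```text
t 36.08 tcp [0.421 0.217 0.124] jaw -43.6 w 22.6 F [ 0.824 -1.152  0.352] q7 [ 0.074 -1.734]
[8.17 3.65 0.11] turn -4.51
```

View pics/c23.png

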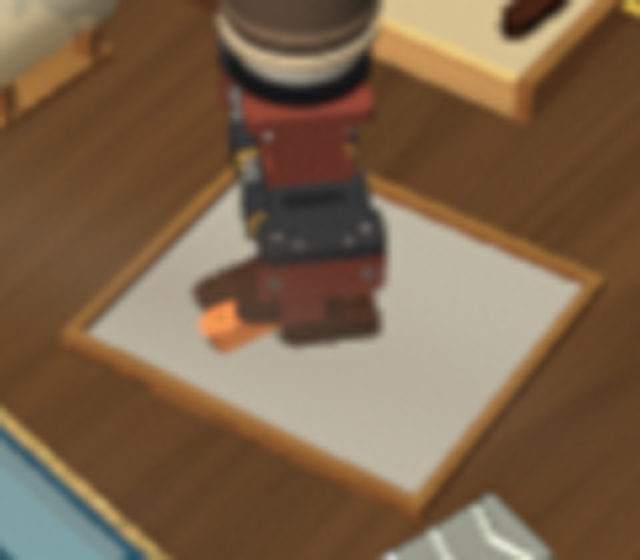

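Request:
{"method": "arm_command", "body": {
  "steps": [
    [[4,1.9,0,-2,10],[8.2,3.8,0,-4.5,10],[8.2,3.8,0,-4.5,10],[8.2,3.8,0,-4.5,10],[8.2,3.8,0,-4.5,10],[8.2,3.8,0,-4.5,10],[8.2,3.8,0,-4.5,10],[8.2,3.8,0,-4.5,10]]
  ]
}}

```text
clock: 37.12
tool_pos: [0.5531, -0.1187, 0.1226]
eef_rot: [-0.001, 1.0, 0.012, -0.0]
contact_force: [-0.4, 0.5, 0.9]
gripper_width: 0.0224
```

Run:
```python
from h import *
go((.557,-.121,.054,1.5))
```

```text
t 37.12 tcp [ 0.553 -0.119  0.123] jaw 1.4 w 22.4 F [-0.4    0.48   0.908] q7 [ 0.777 -0.35 ]
[0.1  0.06 1.71] turn -0.01
```

Request:
{"method": "arm_command", "body": {
  "steps": [
    [[0.1,0.05,0.7,0,10],[0.1,0.05,1.3,0,10],[0.1,0.05,1.65,0,10],[0.1,0.05,1.7,0,10],[0.1,0.05,1.7,0,34],[0.1,0.05,1.7,0,34],[0.1,0.05,1.7,0,34],[0.1,0.05,1,0,34],[0.1,0.05,0,0,34],[0.1,0.05,0,0,0]]
  ]
}}

```text
clock: 38.38
tool_pos: [0.5595, -0.1214, 0.1262]
eef_rot: [0.001, 1.0, 0.012, 0.003]
contact_force: [0.4, 0.3, -1.2]
gripper_width: 0.027
```

Run:
```python
from hulls import *
b=grab("side","s28"); a=grab("top","t28")
hulls(a,(214,196,282,276),.022)
cv2.imwrite("pics/c24.png",np.hstack([cv2.resize(b["color"][100:250,200:360,::-1],(400,375),interpolation=2),cv2.resize(a["color"][190:250,210:280,::-1],(400,375),interpolation=2)]))
go((.54,.212,.12,-43.5),(.54,.212,.036,-43.5))
```

```text
ced c [0.483 0.189] ang 46.4 size [51.012 18.986] px [230.8 224.4]
ced c [0.465 0.131] ang 46.3 size [46.614 18.988] px [250.2 230.4]
wal c [0.5   0.169] ang 49.7 size [55.698 18.595] px [237.8 218.7]
t 38.48 tcp [ 0.558 -0.122  0.123] jaw 1.4 w 19.5 F [-0.576 -0.456  0.324] q7 [ 0.774 -0.346]
[-0.24 -8.35  0.08] turn 4.49
[-0.24 -8.35  2.18] turn 4.49
```

View pics/c24.png

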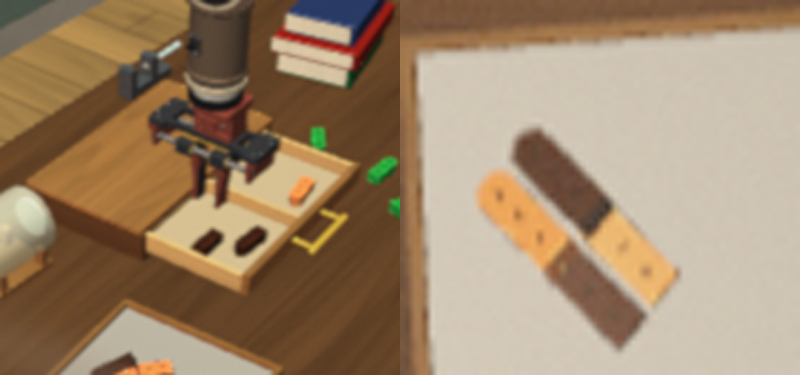

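Run:
```python
from h import *
go((.4915,.179,.11,-42.5),(.4915,.179,.037,-42.5))
```

```text
t 38.48 tcp [ 0.558 -0.122  0.123] jaw 1.4 w 19.5 F [-0.576 -0.456  0.324] q7 [ 0.774 -0.346]
[-1.47 -7.56  0.33] turn 4.39
[-1.47 -7.56  2.15] turn 4.39
```

Request:
{"method": "arm_command", "body": {
  "steps": [
    [[-0.8,-4,0,2,75],[-1.5,-7.55,0,4.4,75],[-1.5,-7.55,0,4.4,75],[-1.5,-7.55,0,4.4,75],[-1.5,-7.55,0,4.4,75],[-1.5,-7.55,0,4.4,75],[-1.5,-7.55,0.3,4.4,75],[-1.5,-7.55,0.3,4.4,75]]
  ]
}}

```text
clock: 39.48
tool_pos: [0.4897, 0.1767, 0.1093]
eef_rot: [0.001, 0.931, -0.364, -0.001]
contact_force: [-0.4, 0.9, -0.7]
gripper_width: 0.075
```

Run:
```python
from h import *
go((.4915,.179,.037,-42.5))
b=grab("side","s29")
cv2.imwrite("pics/c25.png",cv2.resize(b["color"][195:300,200:320,::-1],(640,560),interpolation=2))
```

```text
t 39.48 tcp [0.49  0.177 0.109] jaw -42.7 w 75.0 F [-0.399  0.927 -0.677] q7 [ 0.14  -1.605]
[-0.   -0.08  1.81] turn -0.02
```

View pics/c25.png

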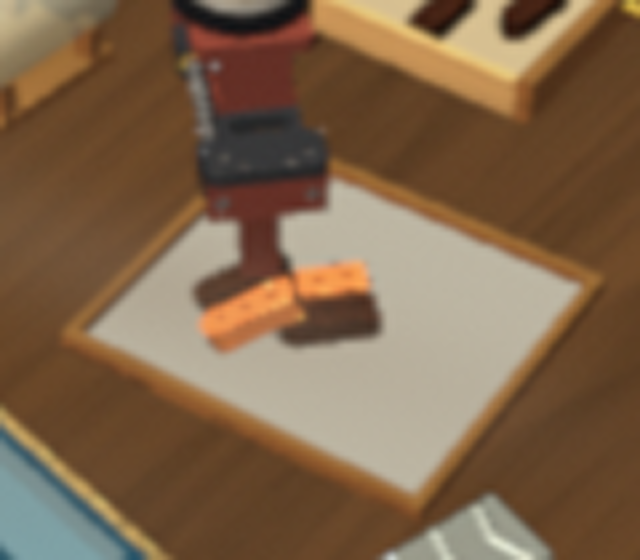

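Request:
{"method": "arm_command", "body": {
  "steps": [
    [[0,0,0.8,0,75],[0,0,1.4,0,75],[0,0,1.8,0,75],[0,0,1.8,0,75],[0,0,1.8,0,30],[0,0,1.8,0,30],[0,0,1.8,0,30],[0,0,1.8,0,30],[0,0,1.8,0,30],[0,0,1.4,0,30],[0,0,0.8,0,30],[0,0,0.3,0,30]]
  ],
  "squeeze": 25
}}

```text
clock: 41.02
tool_pos: [0.4902, 0.1793, 0.1009]
eef_rot: [-0.0, 0.932, -0.363, 0.0]
contact_force: [0.0, 0.1, -0.7]
gripper_width: 0.0438
```

Run:
```python
from h import *
go((.405,.192,.1,-42.5),(.405,.192,.04,-42.5))
b=grab("side","s30")
cv2.imwrite("pics/c26.png",cv2.resize(b["color"][195:300,200:320,::-1],(640,560),interpolation=2))
```

```text
t 41.02 tcp [0.49  0.179 0.101] jaw -42.6 w 43.8 F [ 0.023  0.139 -0.735] q7 [ 0.13  -1.619]
[-1.78  1.21  0.02] turn -0.01
[-1.78  1.21  1.52] turn -0.01
```

View pics/c26.png

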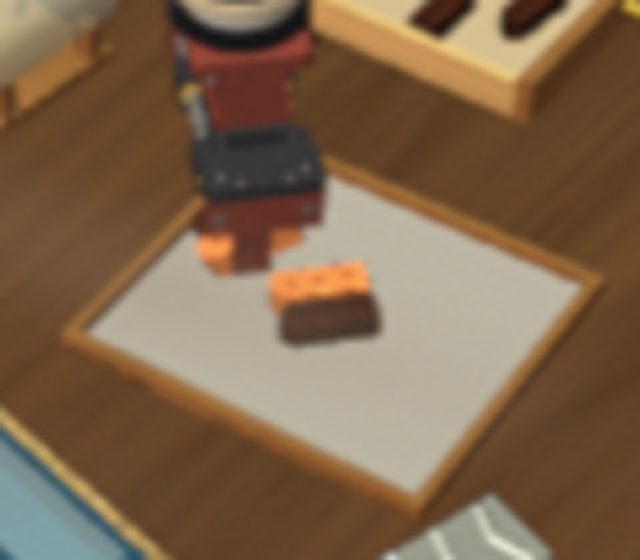

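Request:
{"method": "arm_command", "body": {
  "steps": [
    [[-0.9,0.6,0,0,30],[-1.8,1.35,0,0,30],[-1.8,1.35,0,0,30],[-1.8,1.35,0.6,0,30],[-1.8,1.35,1.1,0,30],[-1.8,1.35,1.4,0,30],[-1.8,1.35,1.5,0,30],[-1.8,1.35,1.55,0,60],[-1.8,1.35,1.55,0,75],[-1.8,1.35,1.55,0,75],[-1.8,1.35,0.8,0,75],[-1.8,1.35,-0.5,0,75]]
  ]
}}

```text
clock: 42.58
tool_pos: [0.3996, 0.1877, 0.1194]
eef_rot: [0.001, 0.932, -0.363, -0.001]
contact_force: [0.9, -0.4, 1.1]
gripper_width: 0.0748
```

Run:
```python
from h import *
go((.405,.05,.13,47.5),(.452,.148,.12,47.5))
b=grab("side","s31")
cv2.imwrite("pics/c27.png",cv2.resize(b["color"][195:300,200:320,::-1],(640,560),interpolation=2))
```

```text
t 42.58 tcp [0.4   0.188 0.119] jaw -42.5 w 74.8 F [ 0.945 -0.418  1.099] q7 [ 0.141 -1.68 ]
[ 2.43  2.45 -0.26] turn 9.0
[ 1.64 -0.15 -0.02] turn 9.0
```

View pics/c27.png

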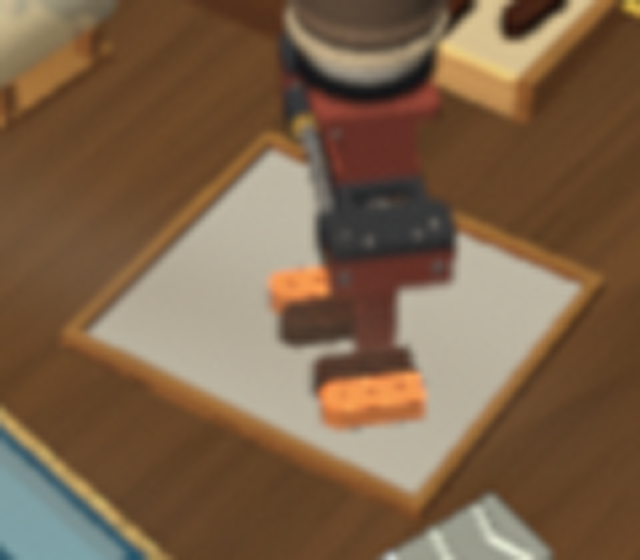

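Request:
{"method": "arm_command", "body": {
  "steps": [
    [[1.2,1.3,-0.3,-1,80],[2.4,2.5,-0.5,-2,80],[3,4,-0.5,-3,80],[3,4,-0.5,-4,80],[3,4,-0.5,-5,80],[3,4,-0.5,-6,80],[3,4,-0.5,-7,80],[3,4,-0.5,-8,80],[3,4,-0.5,-9,80],[3,4,-0.5,-9,80]]
  ]
}}

```text
clock: 43.88
tool_pos: [0.3807, -0.011, 0.1393]
eef_rot: [-0.0, 0.916, 0.402, 0.0]
contact_force: [-0.2, -0.3, -0.2]
gripper_width: 0.0798
```

```bash
sed -i 's/v<115/v<138/' hulls.py
python3 - <<'E'
from hulls import *
go()
a=grab("top","t32")
hulls(a,(216,198,280,274),.022)
cv2.imwrite("pics/c28.png",cv2.resize(a["color"][185:285,200:300,::-1],(600,600),interpolation=2))
E
```

```text
t 43.88 tcp [ 0.381 -0.011  0.139] jaw 47.4 w 79.8 F [-0.154 -0.325 -0.187] q7 [0.972 0.224]
ced c [0.388 0.187] ang 46.5 size [56.991 18.85 ] px [230.5 256.1]
ced c [0.468 0.134] ang 46.3 size [57.231 18.982] px [249.  229.5]
wal c [0.412 0.06 ] ang 1.2 size [83.182 32.808] px [276.1 249. ]
wal c [0.406 0.174] ang 49.0 size [57.46  19.287] px [235.4 250.4]
wal c [0.448 0.151] ang 49.4 size [57.428 19.008] px [243.3 236.4]
```

View pics/c28.png

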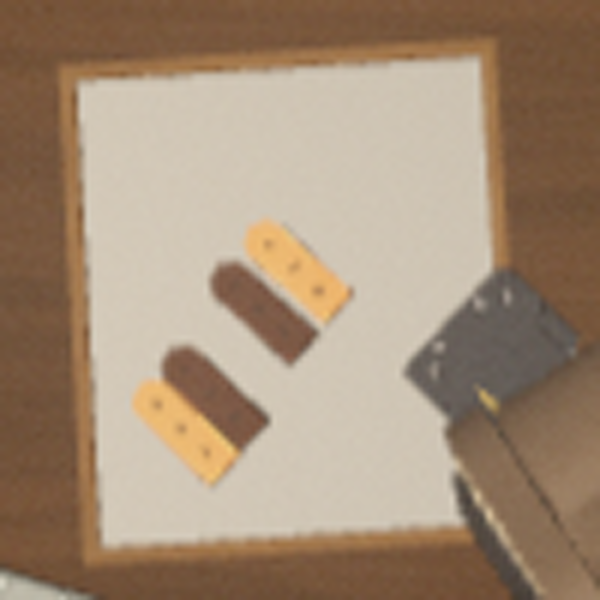

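Run:
```python
from h import *
go((.468,.134,.08,46.3),(.468,.134,.034,46.3))
```

```text
t 43.92 tcp [ 0.381 -0.011  0.139] jaw 47.3 w 80.3 F [0.32  0.493 0.265] q7 [0.972 0.222]
[ 4.14 -0.86  1.48] turn 0.1
[ 4.14 -0.86  2.63] turn 0.1
```

Request:
{"method": "arm_command", "body": {
  "steps": [
    [[2,-0.4,0,0.1,80],[4.15,-0.87,0.5,0.1,80],[4.15,-0.87,1.2,0.1,80],[4.15,-0.87,1.5,0.1,80],[4.15,-0.87,1.5,0.1,80],[4.15,-0.87,1.5,0.1,80]]
  ]
}}

```text
clock: 44.68
tool_pos: [0.4675, 0.1335, 0.0799]
eef_rot: [0.001, 0.92, 0.393, 0.0]
contact_force: [0.4, 0.7, 0.4]
gripper_width: 0.0798
```

Run:
```python
from h import *
go((.468,.134,.034,46.3))
b=grab("side","s33")
cv2.imwrite("pics/c29.png",cv2.resize(b["color"][195:300,200:320,::-1],(640,560),interpolation=2))
```

```text
t 44.67 tcp [0.467 0.134 0.08 ] jaw 46.3 w 79.8 F [0.415 0.684 0.378] q7 [ 0.386 -0.21 ]
[0.02 0.   1.15] turn -0.0
```

View pics/c29.png

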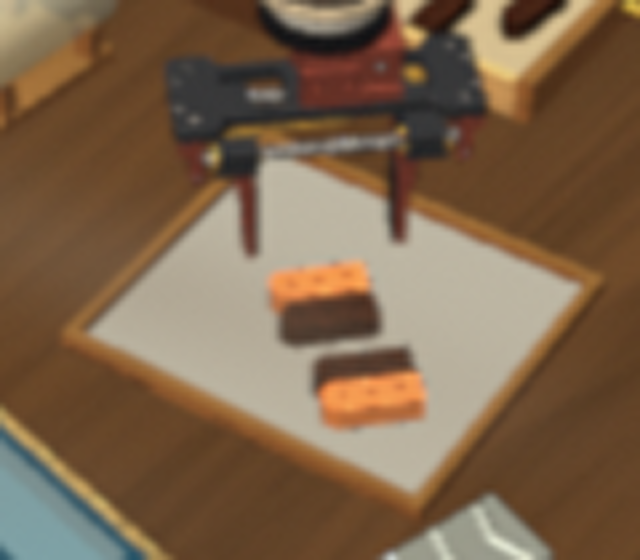

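Aligned with the cedar. I'll descend, grip end to end and lift.

Request:
{"method": "arm_command", "body": {
  "steps": [
    [[0,0,0.7,0,80],[0,0,1.15,0,80],[0,0,1.15,0,80],[0,0,1.15,0,50],[0,0,1.15,0,50],[0,0,1.15,0,50],[0,0,1.15,0,50],[0,0,0.6,0,50],[0,0,-0.2,0,50],[0,0,-1,0,50]]
  ],
  "squeeze": 12
}}

```text
clock: 45.98
tool_pos: [0.4671, 0.1349, 0.1201]
eef_rot: [-0.0, 0.919, 0.394, -0.0]
contact_force: [0.7, -0.1, 0.3]
gripper_width: 0.06
```

Run:
```python
from h import *
go((.56,-.318,.12,91.5))
b=grab("side","s34")
cv2.imwrite("pics/c30.png",cv2.resize(b["color"][195:300,200:320,::-1],(640,560),interpolation=2))
```

```text
t 45.98 tcp [0.467 0.135 0.12 ] jaw 46.5 w 60.0 F [ 0.693 -0.052  0.306] q7 [ 0.434 -0.147]
[-6.61  9.48  0.  ] turn -4.5
```

View pics/c30.png

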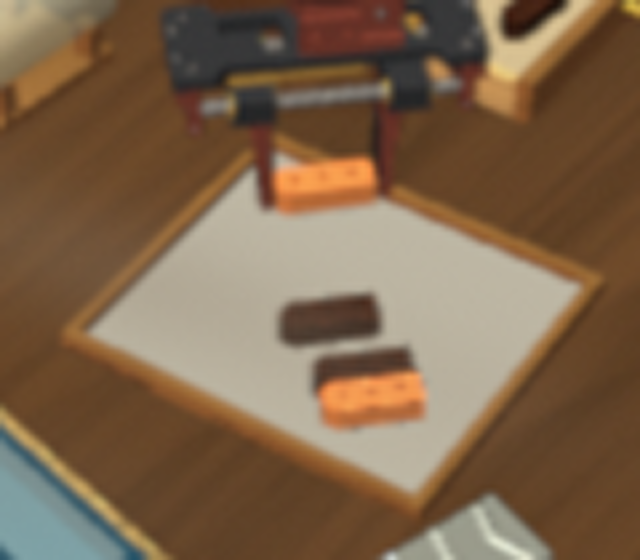

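Request:
{"method": "arm_command", "body": {
  "steps": [
    [[-1.5,2.2,0,-1,50],[-3.2,4.6,0,-2,50],[-5,7.2,0,-3,50],[-6.6,9.5,0,-4.5,50],[-6.6,9.5,0,-4.5,50],[-6.6,9.5,0,-4.5,50],[-6.6,9.5,0,-4.5,50],[-6.6,9.5,0,-4.5,50],[-6.6,9.5,0,-4.5,50],[-6.6,9.5,0,-4.5,50]]
  ]
}}

```text
clock: 47.28
tool_pos: [0.5607, -0.3167, 0.1192]
eef_rot: [-0.0, 0.698, 0.716, 0.0]
contact_force: [-0.1, 0.6, -0.1]
gripper_width: 0.0596
```

Run:
```python
from h import *
go((.56,-.318,.049,91.5))
b=grab("side","s35"); a=grab("top","t35")
cv2.imwrite("pics/c31.png",np.hstack([cv2.resize(b["color"][100:240,230:380,::-1],(400,375),interpolation=2),cv2.resize(a["color"][150:260,310:440,::-1],(400,375),interpolation=2)]))
```

```text
t 47.27 tcp [ 0.561 -0.317  0.119] jaw 91.5 w 59.6 F [-0.05   0.585 -0.089] q7 [1.138 1.401]
[-0.03 -0.02  1.75] turn 0.0
```

View pics/c31.png

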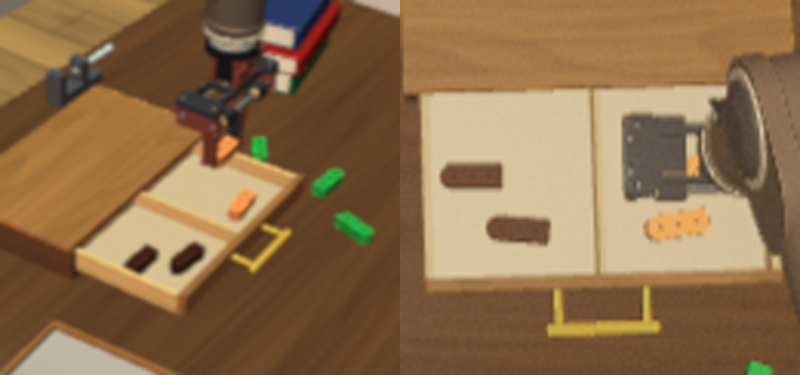

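Request:
{"method": "arm_command", "body": {
  "steps": [
    [[0,0,0.8,0,50],[0,0,1.4,0,50],[0,0,1.7,0,50],[0,0,1.74,0,50],[0,0,1.74,0,72],[0,0,1.74,0,72],[0,0,1.74,0,72],[0,0,1,0,72],[0,0,0,0,72]]
  ]
}}

```text
clock: 48.5
tool_pos: [0.5602, -0.3182, 0.1194]
eef_rot: [-0.001, 0.698, 0.716, -0.0]
contact_force: [-0.3, -0.1, 0.3]
gripper_width: 0.0723
```

Run:
```python
from h import *
go((.4,.0,.13,46.5),(.388,.187,.08,46.5))
```

```text
t 48.5 tcp [ 0.56  -0.318  0.119] jaw 91.4 w 72.3 F [-0.254 -0.084  0.288] q7 [1.139 1.403]
[ 8.05 -3.81 -0.25] turn 4.49
[12.73 -3.99  1.  ] turn 4.49
```

Request:
{"method": "arm_command", "body": {
  "steps": [
    [[4,-1.9,-0.2,2,80],[8,-3.8,-0.2,4.5,80],[8,-3.8,-0.2,4.5,80],[8,-3.8,-0.2,4.5,80],[8,-3.8,-0.2,4.5,80],[12.7,-4,0.2,4.5,80],[12.7,-4,0.5,4.5,80],[12.7,-4,0.8,4.5,80],[12.7,-4,1,4.5,80],[12.7,-4,1,4.5,80],[12.7,-4,1,4.5,80],[12.7,-4,1,4.5,80]]
  ]
}}

```text
clock: 50.0
tool_pos: [0.3888, 0.184, 0.0795]
eef_rot: [0.0, 0.92, 0.393, 0.0]
contact_force: [-0.0, -0.7, 0.6]
gripper_width: 0.0799
```

Run:
```python
from h import *
go((.388,.187,.034,46.5))
b=grab("side","s36");a=grab("top","t36")
cv2.imwrite("pics/c32.png",np.hstack([cv2.resize(b["color"][195:300,200:320,::-1],(400,350),interpolation=2),cv2.resize(a["color"][140:260,310:440,::-1],(380,350),interpolation=2)]))
```

```text
t 50.0 tcp [0.389 0.184 0.08 ] jaw 46.3 w 79.9 F [-0.038 -0.673  0.603] q7 [ 0.284 -0.403]
[ 0.04 -0.07  1.14] turn -0.02
```

View pics/c32.png

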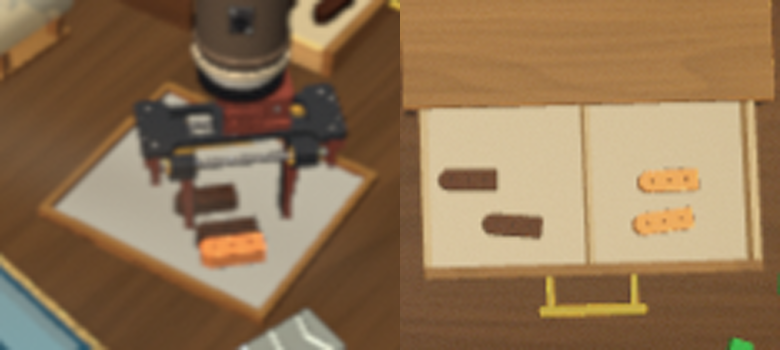

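Request:
{"method": "arm_command", "body": {
  "steps": [
    [[0.03,-0.07,0.7,0,80],[0.03,-0.07,1.15,0,80],[0.03,-0.07,1.15,0,80],[0.03,-0.07,1.15,0,50],[0.03,-0.07,1.15,0,50],[0.03,-0.07,1.15,0,50],[0.03,-0.07,1.15,0,50],[0.03,-0.07,0.6,0,50],[0.03,-0.07,-0.2,0,50],[0.03,-0.07,-1,0,50]]
  ]
}}

```text
clock: 51.35
tool_pos: [0.3866, 0.1883, 0.1202]
eef_rot: [-0.0, 0.919, 0.394, -0.0]
contact_force: [0.4, -0.1, 0.4]
gripper_width: 0.0604
```

Run:
```python
from h import *
go((.42,.0,.12,91.5),(.6,-.318,.12,91.5))
b=grab("side","s37")
cv2.imwrite("pics/c33.png",cv2.resize(b["color"][195:300,200:320,::-1],(400,350),interpolation=2))
```

```text
t 51.35 tcp [0.387 0.188 0.12 ] jaw 46.5 w 60.4 F [ 0.437 -0.14   0.35 ] q7 [ 0.345 -0.327]
[-2.84  3.85  0.01] turn -4.5
[-5.5  12.59  0.  ] turn -4.5
```

View pics/c33.png

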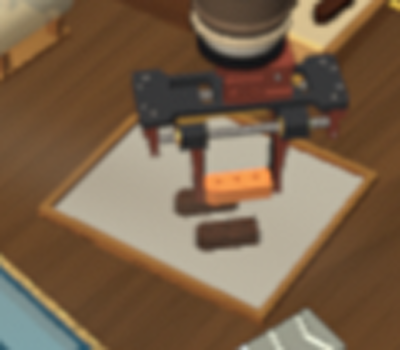

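Request:
{"method": "arm_command", "body": {
  "steps": [
    [[-1.4,2.5,0,-1,50],[-2.8,5.5,0,-2,50],[-4.2,9,0,-3,50],[-5.5,12.6,0,-4.5,50],[-5.5,12.6,0,-4.5,50],[-5.5,12.6,0,-4.5,50],[-5.5,12.6,0,-4.5,50],[-5.5,12.6,0,-4.5,50],[-5.5,12.6,0,-4.5,50],[-5.5,12.6,0,-4.5,50],[-5.5,12.6,0,-4.5,50],[-5.5,12.6,0,-4.5,50]]
  ]
}}

```text
clock: 52.9
tool_pos: [0.6003, -0.3167, 0.1195]
eef_rot: [-0.0, 0.697, 0.717, 0.0]
contact_force: [0.4, 1.1, 1.0]
gripper_width: 0.0599
```

Run:
```python
from h import *
go((.6,-.318,.049,91.5))
b=grab("side","s38")
cv2.imwrite("pics/c34.png",cv2.resize(b["color"][100:240,230:380,::-1],(400,375),interpolation=2))
```

```text
t 52.9 tcp [ 0.6   -0.317  0.119] jaw 91.6 w 59.9 F [0.395 1.095 1.026] q7 [1.075 1.395]
[-0.03 -0.01  1.76] turn 0.01
```

View pics/c34.png

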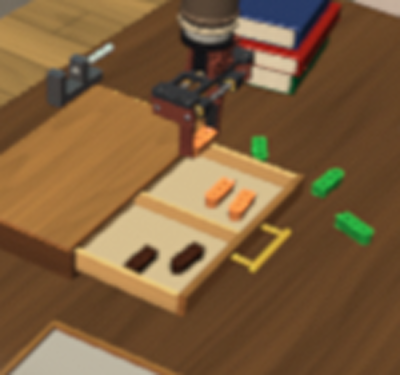

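Request:
{"method": "arm_command", "body": {
  "steps": [
    [[0,0,0.8,0,50],[0,0,1.4,0,50],[0,0,1.7,0,50],[0,0,1.75,0,50],[0,0,1.75,0,72],[0,0,1.75,0,72],[0,0,1.75,0,72],[0,0,1,0,72],[0,0,0,0,72]]
  ]
}}

```text
clock: 54.08
tool_pos: [0.6004, -0.3182, 0.1213]
eef_rot: [-0.0, 0.698, 0.716, 0.0]
contact_force: [0.8, 0.6, 0.4]
gripper_width: 0.0721
```

Run:
```python
from hulls import *
go((.42,-.05,.13,-42.5))
a=grab("top","t39"); hulls(a,(216,198,280,274),.022)
o,M=state();
```

```text
t 54.08 tcp [ 0.6   -0.318  0.121] jaw 91.4 w 72.1 F [0.782 0.588 0.393] q7 [1.076 1.397]
[ 6.82 -4.34 -0.21] turn -4.61
wal c [0.406 0.174] ang 49.2 size [57.492 19.127] px [235.4 250.4]
wal c [0.448 0.151] ang 49.4 size [57.428 19.008] px [243.3 236.3]
```

Run:
```python
from hulls import *
go((.448,.151,.1,-40.6),(.448,.151,.036,-40.6))
```

```text
t 54.12 tcp [ 0.603 -0.318  0.128] jaw 91.5 w 72.0 F [3.022 0.854 4.075] q7 [1.076 1.398]
[11.82 -3.58  0.66] turn -4.79
[11.83 -3.6   2.26] turn -4.79
```

Request:
{"method": "arm_command", "body": {
  "steps": [
    [[2,-0.6,0,1,50],[4,-1.2,0,2,36],[6,-1.8,0,3,36],[8,-2.4,0,4,36],[10,-3,0,5,36],[11.8,-3.6,0,6,36],[11.8,-3.6,0,7,36],[11.8,-3.6,0,8,36],[11.8,-3.6,0,9,36],[11.8,-3.6,0,10,36],[11.8,-3.6,0,11,36],[11.8,-3.6,0.3,12,36]]
  ]
}}

```text
clock: 55.62
tool_pos: [0.4457, 0.1511, 0.1095]
eef_rot: [-0.001, 0.969, -0.249, 0.002]
contact_force: [0.1, 0.3, 0.7]
gripper_width: 0.0358
```

Run:
```python
from hulls import *
go((.448,.151,.08,-40.6),(.448,.151,.035,-40.6))
b=grab("side","s40");a=grab("top","t40")
cv2.imwrite("pics/c35.png",np.hstack([cv2.resize(b["color"][195:300,200:320,::-1],(400,350),interpolation=2),cv2.resize(a["color"][140:260,310:440,::-1],(380,350),interpolation=2)]))
```

```text
t 55.62 tcp [0.446 0.151 0.109] jaw -28.8 w 35.8 F [0.106 0.266 0.744] q7 [ 0.224 -1.365]
[ 0.05 -0.02  0.74] turn 1.18
[ 0.04 -0.02  1.86] turn 1.18
```

View pics/c35.png

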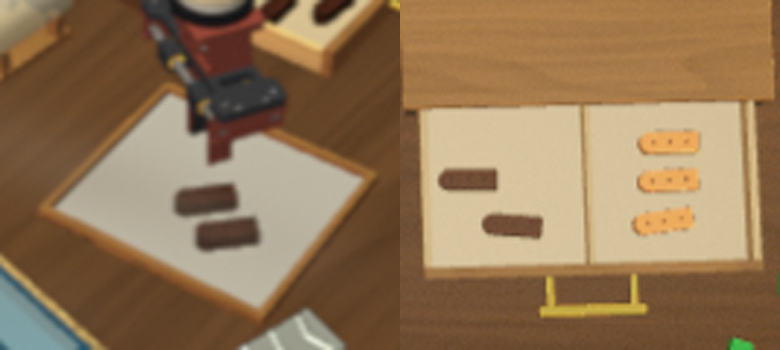

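Request:
{"method": "arm_command", "body": {
  "steps": [
    [[0.04,-0.02,0.3,0.6,36],[0.04,-0.02,0.7,1.2,36],[0.04,-0.02,1.0,1.2,36],[0.04,-0.02,1.5,1.2,36],[0.04,-0.02,1.86,1.2,36],[0.04,-0.02,1.86,1.2,10],[0.04,-0.02,1.86,1.2,10],[0.04,-0.02,1.86,1.2,10],[0.04,-0.02,1.86,1.2,10],[0.04,-0.02,1,1.2,10],[0.04,-0.02,0,1.2,10],[0.04,-0.02,-0.3,1.2,10]]
  ],
  "squeeze": 15
}}

```text
clock: 57.22
tool_pos: [0.4476, 0.1502, 0.1213]
eef_rot: [-0.001, 0.938, -0.347, 0.001]
contact_force: [0.1, -0.7, -0.7]
gripper_width: 0.0218
```

Run:
```python
from hulls import *
go((.558,-.194,.12,1.5))
b=grab("side","s41")
cv2.imwrite("pics/c36.png",cv2.resize(b["color"][195:300,200:320,::-1],(400,350),interpolation=2))
```

```text
t 57.23 tcp [0.448 0.15  0.121] jaw -40.6 w 21.8 F [ 0.141 -0.727 -0.735] q7 [ 0.204 -1.519]
[7.69 4.74 0.04] turn -4.21
```

View pics/c36.png

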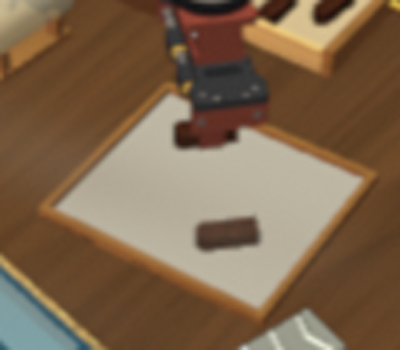

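Request:
{"method": "arm_command", "body": {
  "steps": [
    [[2,1.2,0,-1,10],[4,2.4,0,-2,10],[6,3.6,0,-3,10],[7.7,4.67,0,-4.2,10],[7.7,4.67,0,-4.2,10],[7.7,4.67,0,-4.2,10],[7.7,4.67,0,-4.2,10],[7.7,4.67,0,-4.2,10],[7.7,4.67,0,-4.2,10],[7.7,4.67,0,-4.2,10]]
  ]
}}

```text
clock: 58.52
tool_pos: [0.559, -0.1911, 0.1193]
eef_rot: [0.0, 1.0, 0.014, 0.0]
contact_force: [0.9, 0.2, -0.3]
gripper_width: 0.0217
```

Run:
```python
from hulls import *
go((.558,-.191,.05,1.5))
b=grab("side","s42")
cv2.imwrite("pics/c37.png",cv2.resize(b["color"][100:240,230:380,::-1],(400,375),interpolation=2))
```

```text
t 58.52 tcp [ 0.559 -0.191  0.119] jaw 1.6 w 21.7 F [ 0.923  0.158 -0.267] q7 [ 0.845 -0.202]
[-0.02 -0.    1.73] turn 0.01
```

View pics/c37.png

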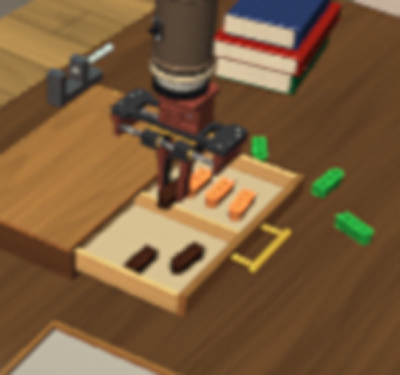

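Request:
{"method": "arm_command", "body": {
  "steps": [
    [[0,0,0.8,0,10],[0,0,1.4,0,10],[0,0,1.7,0,10],[0,0,1.73,0,10],[0,0,1.73,0,32],[0,0,1.73,0,32],[0,0,1.73,0,32],[0,0,1,0,32],[0,0,0,0,32]]
  ]
}}

```text
clock: 59.7
tool_pos: [0.5584, -0.1924, 0.1195]
eef_rot: [-0.0, 1.0, 0.013, -0.001]
contact_force: [0.4, -0.8, 0.5]
gripper_width: 0.0321
```

Run:
```python
from hulls import *
go((.406,.174,.1,-41))
a=grab("top","t43"); hulls(a,(216,198,280,274),.022)
```

```text
t 59.7 tcp [ 0.558 -0.192  0.119] jaw 1.4 w 32.1 F [ 0.446 -0.816  0.545] q7 [ 0.847 -0.201]
[-3.58 -9.25  0.5 ] turn 4.24
wal c [0.406 0.174] ang 49.2 size [57.492 19.127] px [235.4 250.3]
```

Request:
{"method": "arm_command", "body": {
  "steps": [
    [[-1.5,-4,0,1,38],[-3.6,-9.25,0,2,38],[-3.6,-9.25,0,3,38],[-3.6,-9.25,0,4.2,38],[-3.6,-9.25,0,4.2,38],[-3.6,-9.25,0,4.2,38],[-3.6,-9.25,0,4.2,38],[-3.6,-9.25,0.5,4.2,38],[-3.6,-9.25,0.5,4.2,38]]
  ]
}}

```text
clock: 60.88
tool_pos: [0.405, 0.1738, 0.0987]
eef_rot: [0.001, 0.938, -0.346, -0.001]
contact_force: [0.2, 0.4, -0.2]
gripper_width: 0.0377
```

Run:
```python
from hulls import *
go((.406,.174,.035,-41))
b=grab("side","s44");a=grab("top","t44")
cv2.imwrite("pics/c38.png",np.hstack([cv2.resize(b["color"][195:300,200:320,::-1],(400,350),interpolation=2),cv2.resize(a["color"][140:260,310:440,::-1],(380,350),interpolation=2)]))
```

```text
t 60.88 tcp [0.405 0.174 0.099] jaw -40.5 w 37.7 F [ 0.15   0.444 -0.153] q7 [ 0.132 -1.64 ]
[ 0.02 -0.02  1.59] turn 0.05
```

View pics/c38.png

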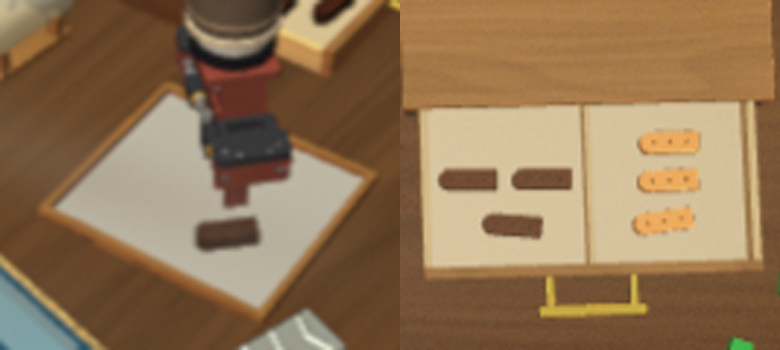

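The second walnut is in. Now the last one.

Request:
{"method": "arm_command", "body": {
  "steps": [
    [[0,0,0.7,0,38],[0,0,1.2,0,38],[0,0,1.59,0,38],[0,0,1.59,0,38],[0,0,1.59,0,10],[0,0,1.59,0,10],[0,0,1.59,0,10],[0,0,1.59,0,10],[0,0,0.8,0,10],[0,0,0,0,10],[0,0,-0.6,0,10]]
  ]
}}

```text
clock: 62.35
tool_pos: [0.4059, 0.1739, 0.1245]
eef_rot: [-0.0, 0.938, -0.347, 0.0]
contact_force: [0.2, -0.1, -0.9]
gripper_width: 0.0215
```

Run:
```python
from hulls import *
go((.599,-.155,.12,1.5))
```

```text
t 62.35 tcp [0.406 0.174 0.125] jaw -40.6 w 21.5 F [ 0.219 -0.114 -0.947] q7 [ 0.172 -1.597]
[9.01 3.11 0.12] turn -4.21
```

There isn't enough finger room at the back row for a widthwise release. I'll put this walnut back down and regrip it end to end.

Request:
{"method": "arm_command", "body": {
  "steps": [
    [[0,0,1,0,10],[0,0,1.8,0,10],[0,0,2.2,0,10],[0,0,2.22,0,10],[0,0,2.22,0,45],[0,0,2.22,0,45],[0,0,2.22,0,45],[0,0,1.3,0,60],[0,0,0.6,0,80]]
  ]
}}

```text
clock: 63.48
tool_pos: [0.4058, 0.174, 0.1004]
eef_rot: [-0.0, 0.938, -0.347, -0.0]
contact_force: [0.7, -0.2, 0.1]
gripper_width: 0.0616
```

Request:
{"method": "arm_command", "body": {
  "steps": [
    [[0,0,0,-1,80],[0,0,0,-2,80],[0,0,0,-3,80],[0,0,0,-4,80],[0,0,0,-5,80],[0,0,0,-6,80],[0,0,0,-7,80],[0,0,0,-8,80],[0,0,0,-9,80],[0,0,0,-9,80]]
  ]
}}

```text
clock: 64.72
tool_pos: [0.4058, 0.1737, 0.0992]
eef_rot: [-0.0, 0.909, 0.417, -0.0]
contact_force: [0.9, -0.1, -0.6]
gripper_width: 0.0797
```

Run:
```python
from hulls import *
go((.406,.174,.034,49.3))
b=grab("side","s45")
cv2.imwrite("pics/c39.png",cv2.resize(b["color"][195:300,200:320,::-1],(400,350),interpolation=2))
```

```text
t 64.72 tcp [0.406 0.174 0.099] jaw 49.3 w 79.7 F [ 0.881 -0.132 -0.641] q7 [ 0.397 -0.333]
[0.01 0.   1.63] turn 0.0
```

View pics/c39.png

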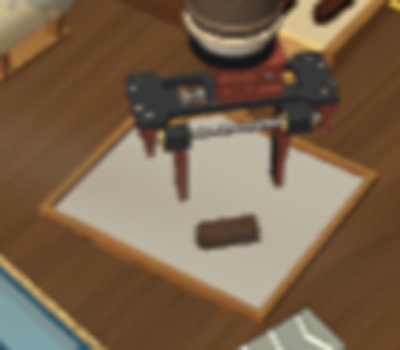

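Request:
{"method": "arm_command", "body": {
  "steps": [
    [[0,0,0.8,0,80],[0,0,1.4,0,80],[0,0,1.63,0,80],[0,0,1.63,0,80],[0,0,1.63,0,50],[0,0,1.63,0,50],[0,0,1.63,0,50],[0,0,1.63,0,50],[0,0,0.8,0,50],[0,0,0,0,50],[0,0,-0.5,0,50]]
  ],
  "squeeze": 12
}}

```text
clock: 66.15
tool_pos: [0.406, 0.174, 0.1206]
eef_rot: [0.0, 0.908, 0.418, 0.001]
contact_force: [-0.1, -0.4, 0.1]
gripper_width: 0.0596
```

Run:
```python
from hulls import *
go((.601,-.155,.12,91.5))
b=grab("side","s46")
cv2.imwrite("pics/c40.png",cv2.resize(b["color"][195:300,200:320,::-1],(400,350),interpolation=2))
```

```text
t 66.15 tcp [0.406 0.174 0.121] jaw 49.4 w 59.6 F [-0.087 -0.388  0.067] q7 [ 0.428 -0.292]
[-3.08  9.05  0.02] turn -4.21
```

View pics/c40.png

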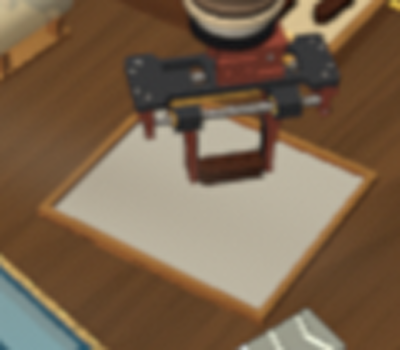

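Request:
{"method": "arm_command", "body": {
  "steps": [
    [[-0.8,2.3,0,-1,50],[-1.6,4.6,0,-2,50],[-2.4,7,0,-3,50],[-3.1,9.05,0,-4.2,50],[-3.1,9.05,0,-4.2,50],[-3.1,9.05,0,-4.2,50],[-3.1,9.05,0,-4.2,50],[-3.1,9.05,0,-4.2,50],[-3.1,9.05,0,-4.2,50],[-3.1,9.05,0,-4.2,50]]
  ]
}}

```text
clock: 67.45
tool_pos: [0.5998, -0.1542, 0.1195]
eef_rot: [0.0, 0.697, 0.717, -0.0]
contact_force: [0.4, 0.6, -0.4]
gripper_width: 0.0595
```

Run:
```python
from hulls import *
go((.601,-.155,.049,91.5))
b=grab("side","s47")
cv2.imwrite("pics/c41.png",cv2.resize(b["color"][100:240,230:380,::-1],(400,375),interpolation=2))
```

```text
t 67.45 tcp [ 0.6   -0.154  0.12 ] jaw 91.6 w 59.5 F [ 0.392  0.583 -0.423] q7 [0.935 1.074]
[-0.02  0.03  1.76] turn 0.01
```

View pics/c41.png

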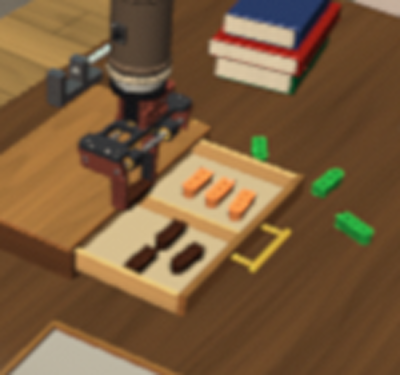

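Request:
{"method": "arm_command", "body": {
  "steps": [
    [[0,0,0.8,0,50],[0,0,1.4,0,50],[0,0,1.7,0,50],[0,0,1.75,0,50],[0,0,1.75,0,72],[0,0,1.75,0,72],[0,0,1.75,0,72],[0,0,1,0,72],[0,0,-0.3,0,72]]
  ]
}}

```text
clock: 68.62
tool_pos: [0.5992, -0.156, 0.1308]
eef_rot: [-0.001, 0.698, 0.716, -0.001]
contact_force: [0.8, -1.1, -0.0]
gripper_width: 0.0721
```

Run:
```python
from hulls import *
go((.37,-.238,.13,1.5),(.425,-.238,.14,91.5),(.37,-.238,.045,1.5))
```

```text
t 68.62 tcp [ 0.599 -0.156  0.131] jaw 91.4 w 72.1 F [ 0.754 -1.147 -0.007] q7 [0.941 1.085]
[-1.91 -5.78  0.04] turn 8.99
[-1.94 -4.4  -0.22] turn -0.01
[-1.91 -5.77  2.16] turn 8.99
```

Request:
{"method": "arm_command", "body": {
  "steps": [
    [[-1,-2.7,0,0,30],[-2,-5.5,0,0,0],[-2,-5.5,0,0,0],[-2,-5.5,0,0,0],[-2,-5.5,0,0,0],[-2,-5.5,1,0,0],[-2,-5.5,2,0,0],[-2,-5.5,2.25,0,0],[-2,-5.5,2.25,0,0],[-2,-5.5,2.25,0,0]]
  ]
}}

```text
clock: 69.88
tool_pos: [0.3834, -0.2412, 0.0425]
eef_rot: [0.001, 0.698, 0.716, 0.0]
contact_force: [0.7, 0.0, -0.1]
gripper_width: 0.0005
```

Run:
```python
from hulls import *
go((.56,-.238,.041,91.5))
b=grab("side","s48");a=grab("top","t48")
cv2.imwrite("pics/c42.png",np.hstack([cv2.resize(b["color"][100:240,230:380,::-1],(400,375),interpolation=2),cv2.resize(a["color"][140:260,310:440,::-1],(400,375),interpolation=2)]))
```

```text
t 69.88 tcp [ 0.383 -0.241  0.042] jaw 91.5 w 0.5 F [ 0.664  0.016 -0.075] q7 [1.372 1.139]
[-0.03  4.42  0.04] turn -0.0
```

View pics/c42.png

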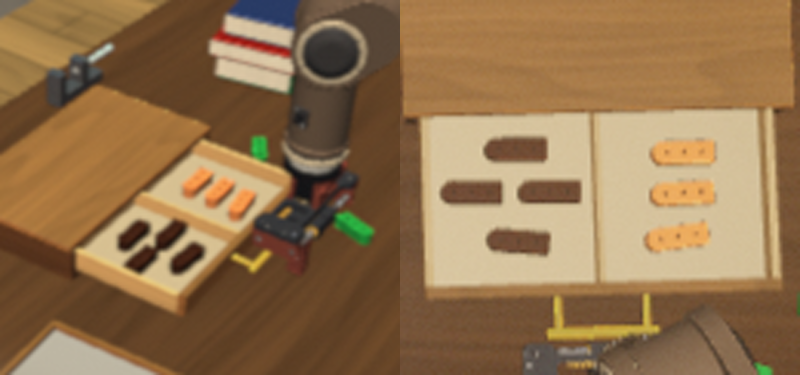

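Request:
{"method": "arm_command", "body": {
  "steps": [
    [[0,0.4,0,0,0],[0,0.7,0,0,0],[0,1.0,0,0,0],[0,1.35,0,0,0],[0,1.7,0,0,0],[0,2.05,0,0,0],[0,2.4,0,0,0],[0,2.75,0,0,0],[0,3.1,0,0,0],[0,3.45,0,0,0],[0,3.7,0,0,0],[0,3.9,0,0,0]]
  ]
}}

```text
clock: 71.47
tool_pos: [0.5388, -0.2373, 0.0413]
eef_rot: [0.0, 0.698, 0.716, 0.0]
contact_force: [-1.6, 0.6, 0.8]
gripper_width: 0.0006
```

Request:
{"method": "arm_command", "body": {
  "steps": [
    [[0,0.15,0,0,0],[0,0.3,0,0,0],[0,0.4,0,0,0],[0,0.5,0,0,0],[0,0.5,0,0,0]]
  ]
}}

```text
clock: 72.1
tool_pos: [0.5587, -0.2371, 0.0414]
eef_rot: [0.0, 0.698, 0.716, 0.0]
contact_force: [0.9, -0.0, 0.1]
gripper_width: 0.0004
```

Run:
```python
from hulls import *
go()
b=grab("side","s49");a=grab("top","t49")
cv2.imwrite("pics/c43.png",np.hstack([cv2.resize(b["color"][100:240,230:380,::-1],(400,375),interpolation=2),cv2.resize(a["color"][100:260,300:460,::-1],(400,375),interpolation=2)]))
```

```text
t 72.1 tcp [ 0.559 -0.237  0.041] jaw 91.4 w 0.4 F [ 0.908 -0.011  0.11 ] q7 [1.058 1.156]
```

View pics/c43.png

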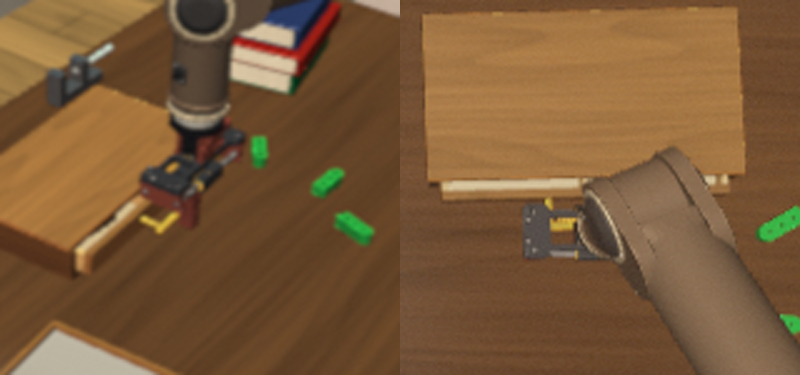

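Request:
{"method": "arm_command", "body": {
  "steps": [
    [[0,0.15,0,0,0],[0,0.3,0,0,0],[0,0.4,0,0,0],[0,0.4,0,0,0]]
  ]
}}

```text
clock: 72.7
tool_pos: [0.57, -0.2368, 0.0411]
eef_rot: [-0.003, 0.698, 0.716, -0.004]
contact_force: [-20.0, 0.1, 15.0]
gripper_width: 0.0006
```

Request:
{"method": "arm_command", "body": {
  "steps": [
    [[0,0.1,0,0,0],[0,0.2,0,0,0]]
  ]
}}

```text
clock: 72.95
tool_pos: [0.5707, -0.2368, 0.041]
eef_rot: [-0.008, 0.698, 0.716, -0.011]
contact_force: [-57.7, 0.4, 46.0]
gripper_width: 0.0005
```

Run:
```python
from hulls import *
go()
b=grab("side","s50");a=grab("top","t50")
cv2.imwrite("pics/c44.png",np.hstack([cv2.resize(b["color"][100:240,230:380,::-1],(400,375),interpolation=2),cv2.resize(a["color"][100:260,300:460,::-1],(400,375),interpolation=2)]))
```

```text
t 72.95 tcp [ 0.571 -0.237  0.041] jaw 91.4 w 0.5 F [-57.672   0.428  46.043] q7 [1.022 1.167]
```

View pics/c44.png

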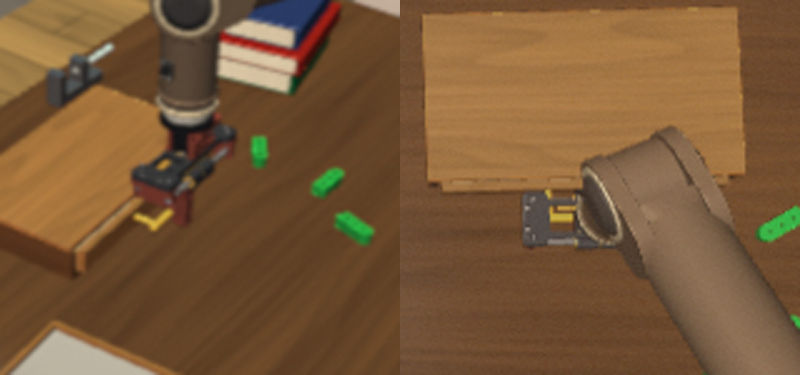

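It has reached the end stop, so I'll back off now.

Request:
{"method": "arm_command", "body": {
  "steps": [
    [[0,-0.5,0,0,0],[0,-1.5,0,0,0],[0,-2.2,-1,0,0],[0,-2.2,-2.5,0,0],[0,-2.2,-3,0,0],[0,-2.2,-3,0,0]]
  ]
}}

```text
clock: 73.8
tool_pos: [0.4952, -0.2388, 0.1623]
eef_rot: [0.001, 0.698, 0.716, 0.0]
contact_force: [0.2, -0.4, -0.2]
gripper_width: 0.0005
```

Run:
```python
from hulls import *
go()
b=grab("side","s51");a=grab("top","t51")
cv2.imwrite("pics/c45.png",np.hstack([cv2.resize(b["color"][100:240,230:380,::-1],(400,375),interpolation=2),cv2.resize(a["color"][100:260,300:460,::-1],(400,375),interpolation=2)]))
s0=cv2.imread("pics/side0.png");
```

```text
t 73.8 tcp [ 0.495 -0.239  0.162] jaw 91.4 w 0.5 F [ 0.157 -0.411 -0.191] q7 [1.246 1.253]
```

View pics/c45.png

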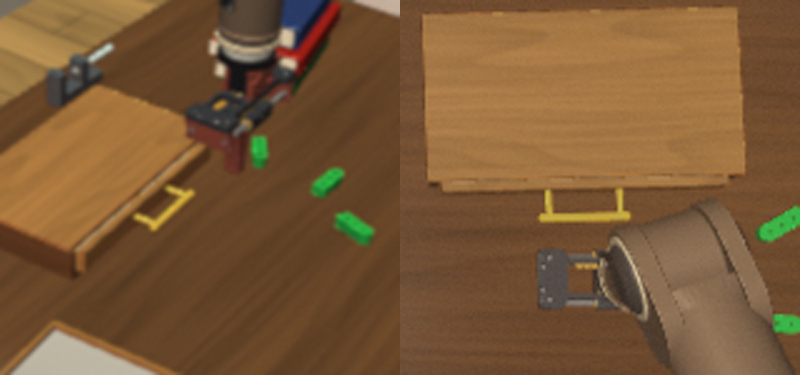

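View pics/t51.png

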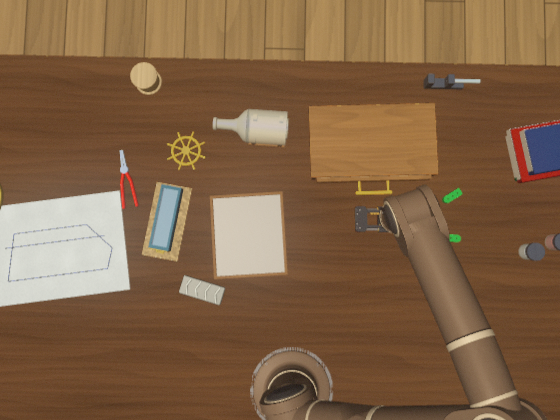

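Run:
```python
from hulls import *
a=grab("top"); b=grab("side")
H=hsv(a);h,s,v=[H[:,:,i].astype(int) for i in range(3)]
roi=np.zeros(h.shape,bool); roi[186:200,352:396]=1
m=(h>20)&(h<32)&(s>150)&roi; ys,xs=np.nonzero(m); 
bar=[(x,ys[xs==x].mean()) for x in range(362,386)]
P=ray(a,bar,.034); print("bar x",P[:,0].mean(),"y",P[:,1].mean())
# chest front edge bottom of top at z=.061
for col in (330,350,405,425):
    print(col,[tuple(a["color"][r,col]) for r in range(174,187)])
roi[:]=0; roi[170:270,135:200]=1
blue=(h>90)&(h<115)&(s>60)&roi; print("tin",rect(ray(a,blobs(blue)[0],.039)))
cv2.imwrite("pics/c46.png",np.hstack([cv2.resize(b["color"][250:335,150:250,::-1],(400,340),interpolation=2),cv2.resize(a["color"][175:270,130:225,::-1],(340,340),interpolation=2)]))
cv2.imwrite("pics/c47.png",cv2.resize(a["color"][160:200,300:445,::-1],(797,220),interpolation=2))
```

```text
bar x 0.5867901868761624 y -0.23501173143166154
330 [(np.uint8(168), np.uint8(120), np.uint8(69)), (np.uint8(165), np.uint8(121), np.uint8(70)), (np.uint8(140), np.uint8(96), np.uint8(53)), (np.uint8(145), np.uint8(103), np.uint8(59)), (np.uint8(154), np.uint8(111), np.uint8(64)), (np.uint8(155), np.uint8(113), np.uint8(64)), (np.uint8(154), np.uint8(111), np.uint8(65)), (np.uint8(125), np.uint8(87), np.uint8(48)), (np.uint8(98), np.uint8(67), np.uint8(39)), (np.uint8(102), np.uint8(70), np.uint8(43)), (np.uint8(112), np.uint8(78), np.uint8(48)), (np.uint8(115), np.uint8(79), np.uint8(50)), (np.uint8(113), np.uint8(76), np.uint8(46))]
350 [(np.uint8(163), np.uint8(118), np.uint8(66)), (np.uint8(170), np.uint8(118), np.uint8(62)), (np.uint8(146), np.uint8(101), np.uint8(54)), (np.uint8(149), np.uint8(106), np.uint8(59)), (np.uint8(163), np.uint8(117), np.uint8(68)), (np.uint8(165), np.uint8(120), np.uint8(70)), (np.uint8(142), np.uint8(100), np.uint8(56)), (np.uint8(104), np.uint8(69), np.uint8(42)), (np.uint8(101), np.uint8(66), np.uint8(36)), (np.uint8(114), np.uint8(78), np.uint8(4
[... 702 characters left out ...]
), np.uint8(81), np.uint8(51))]
425 [(np.uint8(148), np.uint8(107), np.uint8(64)), (np.uint8(145), np.uint8(104), np.uint8(66)), (np.uint8(155), np.uint8(112), np.uint8(68)), (np.uint8(155), np.uint8(112), np.uint8(64)), (np.uint8(147), np.uint8(105), np.uint8(62)), (np.uint8(110), np.uint8(75), np.uint8(43)), (np.uint8(110), np.uint8(74), np.uint8(46)), (np.uint8(119), np.uint8(80), np.uint8(49)), (np.uint8(114), np.uint8(76), np.uint8(44)), (np.uint8(113), np.uint8(75), np.uint8(46)), (np.uint8(102), np.uint8(72), np.uint8(46)), (np.uint8(99), np.uint8(74), np.uint8(54)), (np.uint8(105), np.uint8(82), np.uint8(60))]
tin (array([0.499, 0.383]), -9.663421630859375, array([187.669,  58.78 ]))
```

View pics/c46.png

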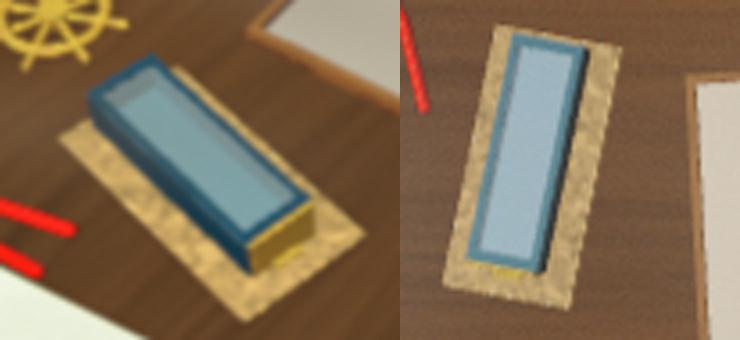

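View pics/c47.png

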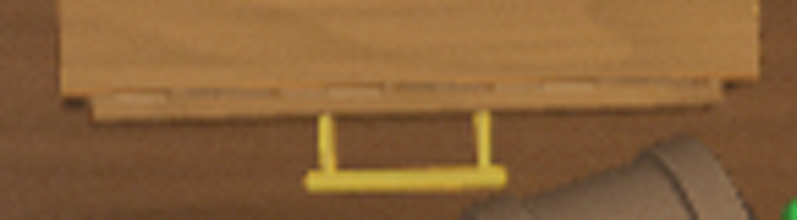

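Run:
```python
from hulls import *
a=grab("top")
print("front x",ray(a,[(350,176),(405,174.5)],.061)[:,0],"board",ray(a,[(350,180.7),(405,179.4)],.047)[:,0])
print(ticket.job_done())
```

```text
front x [0.63  0.638] board [0.618 0.625]
the job is handed in; nothing more can be done
None
```

I tipped the tin over the tray until all five hulls (three walnut, two cedar) slid out, then stood it back empty on its mat. Each hull went into the bay holding its own wood: walnut left, cedar right. I then pushed the drawer shut and handed the job in at about 74 s; no verdict is given.

**Last checks**
- **Drawer:** the top view before shutting showed four walnut and three cedar hulls flat and separate in their bays. Shut, the front board stands about 12–13 mm proud of the case, as it should, and the drawer met a hard stop. I could not see the hulls after shutting.
- **Tin:** its centre is about 10 mm from the mat's centre. It looks level, with its flap shut.
- **Bystanders:** the bottle, wheel, pliers and sea base look unmoved. I compared them by eye in the pictures and did not measure them.

**What went wrong on the way**
- The first hull jammed in the mouth while the lip rested on the felt, so I raised the lip to free it.
- Two hulls landed with their sterns on the bows of the two in front, so I moved them aside first.
- At the drawer stop the wrist force briefly reached about 58 N along the push and 46 N vertically. That is under the 120 N wrist limit. The push was through the fingertips, so the 40 N limit on the arm or gripper's body should not apply, though I did not measure that contact separately.

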